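Wedge a gang of soapstone blanks tight for rasping

ROBOT

A 6-joint arm with a two-finger parallel gripper is mounted at the origin on the work surface. World frame = base frame: x ahead of the robot, y to its left, z up, the work surface at z = 0. Lengths are in mm, angles in rad, forces in N, time in s.
With the tool pointing down it reaches from about 275 to 1000 mm from the base axis. Payload 8.4 kg.
Tool frame: the origin (TCP) lies between the finger pads; the fingertips stand 11 mm ahead of it and the grasp point (between the pads) lies 8 mm behind it; z points along the fingers, y is the direction in which the jaws open and shut (so a half turn about z gives the same grasp; the last joint's range is limited). The gripper opens to 85 mm and grips with 20 to 120 N. Pads are 22 mm wide; open, the fingers measure 114 mm over their backs; the gripper's body (76 mm by 85 mm) begins 54 mm behind the grasp point. The pads swing forward as they close: fully open they stand 13 mm farther back than shut.
Start: joints at [-1.347, 0.353, 1.633, -0, 1.155, -0.002], TCP at [139.927, -609.137, 242.281] pointing down, gripper open.
Joint ranges: [-2.63, 2.63], [-0.92, 2.1], [0.06, 2.66], [-1.3, 4.44], [0, 2.69], [-3.02, 3.02]. Speed limits (rad/s): [2.22, 2.22, 2.79, 3.14, 3.14, 3.14].

INTERFACE

Orientations are given as [roll, pitch, yaw] about the fixed x, y, z axes, in that order (R = Rz(yaw) Ry(pitch) Rx(roll)).
In Python, from rig import r, eyes gives the robot as it stands. The module is installed in compiled form; this text tells all that it offers.
- The arm moves only by the tool servo_tool, never from a script. Its argument "rows" is a list of rows, each a list of 3 entries, a list of its own where there are three numbers: the shift along the world's x, y, z in cm, then the turn about the world's z in rad, then the finger opening in cm, from 0 to 8.54. A call has 1 to 5 rows; each row shifts and turns the commanded pose from where the row before left it; what a row does not reach is not made up. A row lasts 1/12 s, in which the tool goes at most 41.7 mm and 7.16 degrees, less where a joint would pass 70% of its speed; a pose out of reach is approached as far as the arm can. A call is refused whole if a number of a shift passes 4.17 or a number of a turn 0.125, either way. A call with a gripper value outside its range is refused whole. The fingers move at their own pace and stop on an object; "squeeze" is the grip in N (left out, the last holds). Time passes only in rows, so rows that do not move let the fingers close. It gives the time, the measured TCP pose, the force and the opening at its end, in the units of the state.
- r.sense(): the state, without advancing time (a new reading comes with each control period).
- eyes.grab_frame(name): name is "side" or "top"; returns a dict with "frame" (420x560x3 uint8, red, green, blue), "depth" (420x560 float32, mm along the optical axis (not along the pixel's ray), 0 where there is no reading), "vertical_fov" (degrees; the focal length in pixels is half the picture's height over the tangent of half this angle, whatever the lens; pixels are square), "cx", "cy" (the principal point, pixels), "camera_from_world" (4x4, takes a point from world to camera coordinates). Camera axes: x right, y down, z forward; pixel columns grow to the right and rows downward; lengths in mm; the calibration is good to about 2 mm. A picture is of the moment at which its call begins.
- r.sign_off(): hands the job in, once; it reports no verdict.
The state is a dict: "clock": time; "qpos": joint angles; "qvel": joint speeds; "joint_efforts": joint torques, N m; "eef_pos": TCP position; "tcp_rot": TCP orientation; "contact_force": force on the tool from outside, world axes, zero at the start; "wrist_torque": the same for the moment, N m; "opening": opening from 0.0 (shut) to 1.0 (fully open).
Only numpy, scipy, OpenCV 4.12 (cv2) and the standard library are available. Lean on these libraries where they do the work, as an engineer would, in place of code of your own. Each camera call takes 0.05 s, during which the arm holds its last target.

TASK

Get the three soapstone elephant blanks ready to be rasped together: stand the pink one in the empty place of the wedge frame, flank to flank with the other two and facing the low back fence as they do, its nose close to the fence. Then lay the dark wooden wedge, thin end first and flat face to the pink stone, in the gap between it and the slanted cheek, and press the wedge home until the row is locked tight with no gaps and the wedge's thick end is about level with the front end of the slanted cheek. The stone is soft, so handle it with a light grip, set it down and do not drop it, do not ram the wedge, and leave the rasp, sanding block, tin and vise as they are.

Things in the scene. Friction and masses are not known exactly. Their poses are not given: they have to be found in the camera images.
- wedge_frame: Wooden wedge frame screwed to the bench. Origin on the bench top (z = 0) level with the front ends of its two cheeks; +x = the way the wedge is driven, +y = towards the slanted cheek, z up. Plywood base board 12 mm thick, x = -85 to 125 mm, y = -110 to 104 mm; blanks and wedge stand on it.
- stop_face (a point): Foot of the stop's inner face, mid-length: x = 50, y = -72, z = 12 mm of the frame, same axes. The stop runs along x = 0 to 100 mm, 30 mm high above the board, 32 mm thick with an 8 mm cork facing that gives about 1 mm for 8 N of squeeze (5 mm at most).
- fence_face (a point): Foot of the low back fence's inner face: x = 100, y = -34, z = 12 mm of the frame, same axes. The fence runs from y = -104 to 36 mm, 14 mm high above the board, 18 mm thick; the wedge's lane beside it is open at the back.
- gap_mouth (a point): Middle of the mouth of the wedge's gap, on the board: x = 0, y = 58, z = 12 mm of the frame, same axes. The slanted cheek's inner face runs from y = 73 mm at x = 0 to y = 56 mm at x = 106 mm (slope 1 in 6, as the wedge); it is 30 mm high above the board, 24 mm thick.
- pink_place (a point): Where the pink blank's centre belongs with the row closed up and its nose at the fence: x = 69, y = 23, z = 40 mm of the frame, same axes. The closed row fills y = -72 to 42 mm. The wedge (flat face at y = 42) binds with its thick end 12 mm out of the front (x = -12) and squeezes with some 16 N when level with it; pushing it there takes 10 to 25 N.
- pink_center (a point): Centre, half-way up, of the pink soapstone blank that starts outside the frame: a bandsawn elephant outline 62 mm long (x, +x to the nose), 38 thick (y, flat flanks), 56 high, upright, 0.32 kg. Nose and rump are flat upright faces up to 46 mm above its foot, to grip: in the row fingers cannot reach its flanks. Soft: a grip up to 40 N is safe.
- cream_center (a point): Centre, half-way up, of the cream blank, same shape and size as the pink one; it stands loosely in the frame, a few mm from its neighbours, nose (+x) to the fence. Cream and grey may stand in either order.
- grey_center (a point): Centre, half-way up, of the grey blank, same shape and size; it stands loosely in the frame with its nose (+x) to the fence.
- wedge_head (a point): Centre, half-way up, of the parallel head (32 mm long, 28 thick), to grip, of the dark hardwood wedge: 116 mm long, 32 high, 65 g. +x to its thin end. Flat face at y = -14 mm over the whole length; other face at y = +14 mm along the head (x = -16 to 16 mm), then slanting to y = 0 at the thin end (x = 100 mm), 14 mm thick there.
- wedge_butt (a point): Middle of the wedge's thick end face, the face to push: 16 mm behind (-x) point wedge_head.
- wedge_tip (a point): Middle of the wedge's thin end face: 100 mm ahead (+x) of point wedge_head.
- tin: Bystander: small round green enamel tin, 63 mm across, 55 mm high; origin at the centre of its underside.
- sanding_block: Bystander: dark grey slate sanding block, 90 (x) by 50 (y) by 24 mm high; origin at the centre of its underside.
- rasp_mid (a point): Bystander: steel rasp with ash handle, 300 mm long, 24 mm wide, 21 mm high, lying flat; point at the middle of its length, +x to its steel end.
- vise_jaw_top (a point): Bystander: middle of the top of the sliding jaw (105 mm above the bench) of a small cast-iron vise bolted to the bench beyond the work, 75 mm wide, 150 to 190 mm long with its brass-knobbed screw handle. +x points from the sliding jaw to the fixed jaw and anvil (up to 110 mm off), -x to the screw handle (75 mm off).
- pink_blank: The pink blank itself; origin at the centre of its foot, 28 mm below point pink_center, same axes.
- cream_blank: The cream blank itself; origin at the centre of its foot, same axes.
- grey_blank: The grey blank itself; origin at the centre of its foot, same axes.
- wedge: The wedge itself; origin at the middle of its length on its underside, 42 mm ahead (+x) of and 16 mm below point wedge_head, same axes.
There are look-alikes about, which are no part of the job. Of the things like the pink_blank, leave any that is red; of the rest the larger one is meant.

How it is judged (in metres and radians):
On the way, in this order (a step that is already met when the one before it is completed fails the run):
1. the pink blank stands upright in the empty place of the frame, nose to the fence (angle between pink_center's own z axis and vertical below 0.06 rad and angle between the x axis of pink_center and the x axis of wedge_frame, either way round below 0.06 rad and x of pink_nose in the frame of wedge_frame above 0.085 m and z of pink_center in the frame of wedge_frame between 0.037 and 0.043 m and y of pink_center in the frame of wedge_frame between 0.018 and 0.04 m and x of pink_center in the frame of wedge_frame between 0.05 and 0.074 m), for 0.2 s.
2. the wedge's thin end has entered the gap beside the pink blank (x of wedge_tip in the frame of wedge_frame between 0.036 and 0.14 m and y of wedge_tip in the frame of wedge_frame between 0.04 and 0.066 m and z of wedge_tip in the frame of wedge_frame between 0.022 and 0.045 m), for 0.1 s.
At the end, for the whole second after the job is handed in: Pink blank upright, square, nose within 11 mm of the fence, no gaps in the row (2.5 mm in all); the others upright. Wedge flat in the gap, thick end within 12 mm of the slanted cheek's front end; wedge on pink and pink on its neighbour press with over 4 N, all at rest and released (angle between each of pink_center, wedge_head's own z axis and vertical below 0.06 rad and angle between the x axis of pink_center and the x axis of wedge_frame, either way round below 0.06 rad and x of pink_nose in the frame of wedge_frame above 0.085 m and z of pink_center in the frame of wedge_frame between 0.037 and 0.043 m and y of pink_center in the frame of wedge_frame between 0.0165 and 0.0255 m and x of pink_center in the frame of wedge_frame between 0.058 and 0.074 m and angle between each of cream_center, grey_center's own z axis and vertical below 0.08 rad and angle between the x axis of each of cream_center, grey_center and the x axis of wedge_frame, either way round below 0.08 rad and x of wedge_butt in the frame of wedge_frame between -0.0125 and 0.0125 m and z of wedge_butt in the frame of wedge_frame between 0.024 and 0.033 m and contact force between wedge and pink_blank above 4 N and (contact force between pink_blank and cream_blank above 4 N or contact force between pink_blank and grey_blank above 4 N) and linear speed of each of wedge, pink_blank below 0.01 m/s); the robot touches nothing.
It fails at once if the soft pink stone is gripped too hard (contact force between pink_blank and the fingers above 130 N).
It fails at once if the soft pink stone is dropped or banged on the frame (contact force between pink_blank and wedge_frame above 90 N or (x of pink_center in the frame of wedge_frame between 0.03 and 0.1 m and y of pink_center in the frame of wedge_frame between -0.02 and 0.06 m and z of pink_center in the frame of wedge_frame below 0.058 m and linear speed of pink_blank above 0.35 m/s)).
It fails at once if the wedge is rammed against the soft pink stone (contact force between pink_blank and wedge above 70 N).
It fails at once if the cream or grey blank is tipped over (angle between any of cream_center, grey_center's own z axis and vertical above 0.4 rad).
It fails at once if the tin, sanding block or rasp is moved by more than 15 mm, or the vise's jaw by more than 5 mm (distance of any of tin, sanding_block, rasp_mid from where it was at the start of the episode above 0.015 m or distance of vise_jaw_top from where it was at the start of the episode above 0.005 m).
It also fails if it takes over 64 s, if anything falls off the work surface, if the arm or the gripper's body presses on something with over 40 N, if the wrist force passes 120 N, or if a joint passes its speed limit or range.

## Working session

There is one attempt and no reset: what is moved stays moved. The work goes in short steps, Python scripts to look and compute and a tool call to move; the robot and the scene stay as the last step left them, time stands still between calls to the robot, and variables do not carry over. Pictures are saved under pics/ and viewed, and the job is handed in when it is done.

Besides the shell and the picture viewer there is one more tool, called after ">>>" by a JSON object that holds its "op" and its "data". servo_tool: Moves the arm, as the interface text tells. Its arguments: {"type":"object","properties":{"rows":{"type":"array"},"squeeze":{"type":"number"}},"required":["rows"]}

```bash
mkdir -p pics
cat > h.py <<'E'
import numpy as np,cv2
from rig import r,eyes
def grab(n,tag):
    f=eyes.grab_frame(n); cv2.imwrite(f'pics/{n}_{tag}.png',cv2.cvtColor(f['frame'],cv2.COLOR_RGB2BGR))
    np.savez(f'{n}_{tag}.npz',**f); return f
def load(n,tag): return dict(np.load(f'{n}_{tag}.npz'))
def world(f):
    h,w=f['depth'].shape; fl=h/2/np.tan(np.radians(float(f['vertical_fov']))/2)
    v,u=np.mgrid[:h,:w]; d=f['depth']
    P=np.stack([(u-f['cx'])/fl*d,(v-f['cy'])/fl*d,d],-1)
    T=np.linalg.inv(f['camera_from_world'])
    W=P@T[:3,:3].T+T[:3,3]; W[d==0]=np.nan; return W
def proj(f,p):
    fl=210/np.tan(np.radians(float(f['vertical_fov']))/2)
    T=f['camera_from_world']; q=T[:3,:3]@np.array(p)+T[:3,3]
    return q[0]/q[2]*fl+f['cx'],q[1]/q[2]*fl+f['cy']
E
python3 - <<'E'
from h import *
for n in('side','top'):
    f=grab(n,'0'); print(n,f['vertical_fov'],f['cx'],f['cy'],np.round(np.linalg.inv(f['camera_from_world']),3))
print(r.sense())
E
```

```text
side 48.01994342335177 277.6274153951142 203.0018869164765 [[-8.91000e-01 -2.39000e-01  3.86000e-01  7.26200e+01]
 [-4.54000e-01  4.70000e-01 -7.57000e-01  9.23404e+02]
 [-1.00000e-03 -8.50000e-01 -5.28000e-01  7.31814e+02]
 [ 0.00000e+00  0.00000e+00  0.00000e+00  1.00000e+00]]
top 48.19033514780721 279.50748163135046 220.4682328656544 [[-2.200000e-02 -9.810000e-01  1.920000e-01  3.614140e+02]
 [-1.000000e+00  2.100000e-02 -7.000000e-03 -3.107000e+01]
 [ 2.000000e-03 -1.920000e-01 -9.810000e-01  1.134226e+03]
 [ 0.000000e+00  0.000000e+00  0.000000e+00  1.000000e+00]]
{'clock': 0.1, 'qpos': array([-1.34741347e+00,  3.53600045e-01,  1.63409437e+00, -3.17310606e-05,
        1.15523410e+00, -2.40343491e-03]), 'qvel': array([-0.00199938, -0.00308502, -0.0021495 , -0.00087377, -0.00042399,
       -0.00102531]), 'joint_efforts': array([-8.40348439e-04, -6.06358194e+01, -3.42821860e+01, -4.16262822e-06,
        3.95167837e-03, -1.58616723e-05]), 'eef_pos': array([ 139.81010517, -608.70377614,  241.60874124]), 'tcp_rot': array([-3.14025673e+00,  2.58025470e-05,  2.25799142e-01]), 'contact_force': array([-0.52101727, -0.29861369, -0.59588401]), 'wrist_torque': array([-0.00244743,  0.00574716,  0.0041083 ]), 'opening': 0.9997376740608427}
```

View pics/top_0.png

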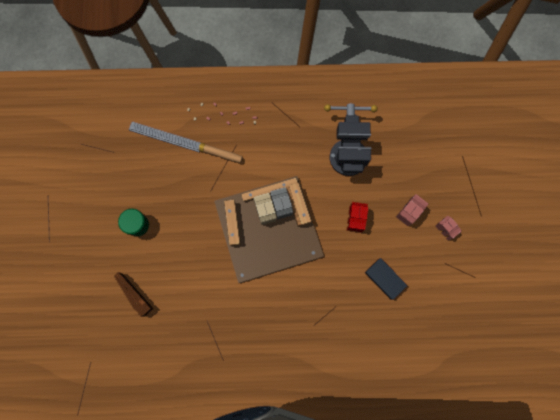

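View pics/side_0.png

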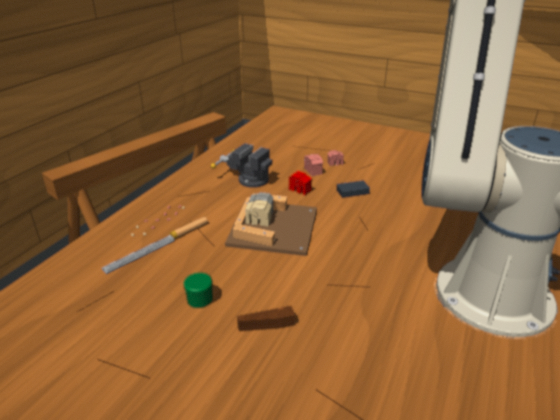

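Run:
```python
from h import *
f=load('top','0'); W=world(f); im=cv2.cvtColor(f['frame'],cv2.COLOR_RGB2BGR)
c=cv2.resize(im[170:290,210:330],None,fx=5,fy=5,interpolation=cv2.INTER_CUBIC); cv2.imwrite('pics/c1.png',c)
a=cv2.resize(im[180:250,340:470],None,fx=6,fy=6,interpolation=cv2.INTER_CUBIC)
cv2.imwrite('pics/c2.png',a)
b=cv2.resize(im[260:330,100:170],None,fx=7,fy=7,interpolation=cv2.INTER_CUBIC);cv2.imwrite('pics/c3.png',b)
z=W[...,2]; print(np.nanmedian(z[300:400,300:500]))
# height map crops
def hv(s,k,n):
    q=np.nan_to_num(z[s]); cv2.imwrite(n,cv2.resize(cv2.applyColorMap(np.clip(q*2.5,0,255).astype(np.uint8),cv2.COLORMAP_JET),None,fx=k,fy=k,interpolation=0))
hv(np.s_[170:290,210:330],5,'pics/h1.png')
```

```text
0.30468093274225794
```

View pics/c1.png

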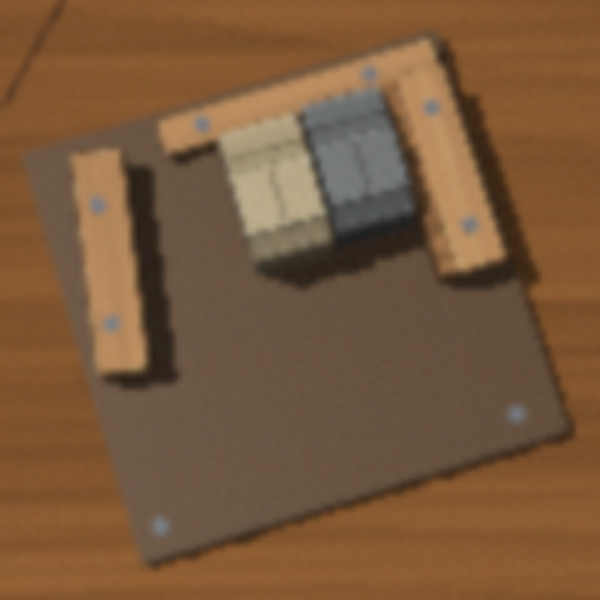

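View pics/c2.png

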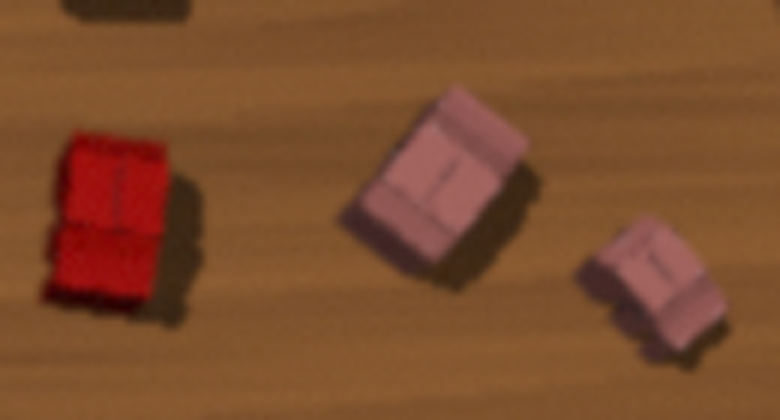

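View pics/c3.png

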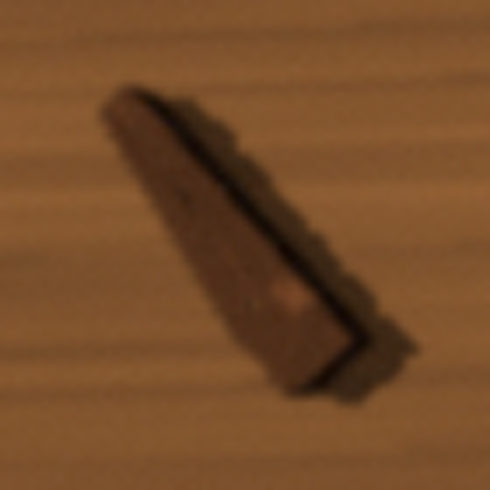

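View pics/h1.png

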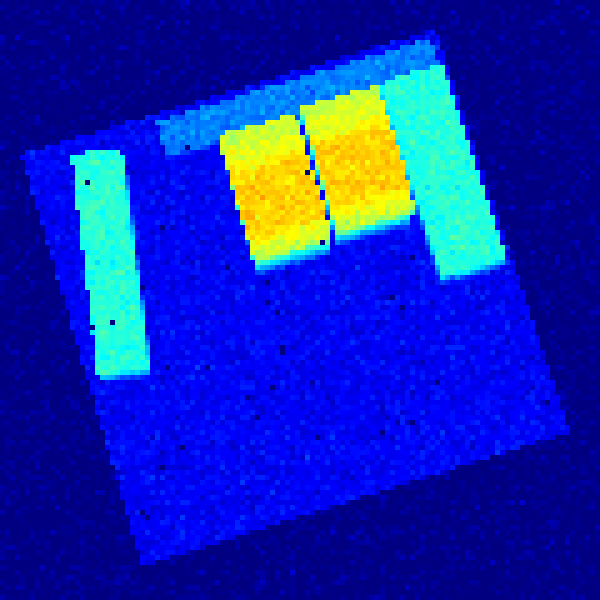

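Run:
```python
from h import *
f=load('top','0'); W=world(f); z=W[...,2]
def rect(mask,name):
    m=cv2.morphologyEx(mask.astype(np.uint8),cv2.MORPH_OPEN,np.ones((2,2)))
    n,l,s,c=cv2.connectedComponentsWithStats(m)
    k=1+np.argmax(s[1:,4]); p=W[l==k]
    R=cv2.minAreaRect(p[:,:2].astype(np.float32)); print(name,len(p),np.round(R[0],1),np.round(R[1],1),round(np.deg2rad(R[2]),4),'box',np.round(cv2.boxPoints(R)).tolist(),'mean',p.mean(0).round(1))
    return p
def box(v0,v1,u0,u1):
    b=np.zeros(z.shape,bool); b[v0:v1,u0:u1]=1; return b
z=np.nan_to_num(z)
rect(box(170,290,205,330)&(z>5),'frame')
P=rect(box(190,235,390,430)&(z>5),'pink')
S=rect(box(215,240,435,465)&(z>5),'small')
w=rect(box(265,325,105,165)&(z>8),'wedge')
print(np.percentile(w[:,2],[5,50,95]))
rect(box(195,235,110,155)&(z>8),'tin')
rect(box(190,235,340,372)&(z>5),'red')
rect(box(255,305,360,412)&(z>8),'slate')
rect(box(85,175,325,380)&(z>8),'vise')
rect(box(170,290,205,330)&(z>49),'bl')
```

```text
frame 7495 [562.4 -12.6] [209.  213.8] 0.2886 box [[432.0, 60.0], [493.0, -145.0], [693.0, -85.0], [632.0, 120.0]] mean [nan nan nan]
pink 517 [ 599.2 -367.2] [42.9 81. ] 0.8045 box [[555.0, -355.0], [614.0, -411.0], [643.0, -380.0], [585.0, -324.0]] mean [nan nan nan]
small 338 [ 552.6 -451.5] [57.8 37.3] 0.8316 box [[519.0, -460.0], [547.0, -485.0], [586.0, -443.0], [558.0, -418.0]] mean [nan nan nan]
wedge 612 [409.9 310.5] [115.4  33. ] 0.6555 box [[354.0, 288.0], [374.0, 262.0], [466.0, 333.0], [446.0, 359.0]] mean [nan nan nan]
[nan nan nan]
tin 647 [573.  310.6] [55.8 56.5] 0.9518 box [[534.0, 304.0], [580.0, 272.0], [612.0, 317.0], [566.0, 350.0]] mean [nan nan nan]
red 521 [ 576.1 -241.2] [31.1 85.1] 0.8087 box [[535.0, -223.0], [596.0, -282.0], [618.0, -259.0], [556.0, -201.0]] mean [nan nan nan]
slate 859 [ 430.5 -290.2] [95.1 54.3] 0.7887 box [[378.0, -305.0], [416.0, -343.0], [483.0, -276.0], [445.0, -237.0]] mean [nan nan nan]
vise 2120 [ 798.9 -205.6] [125.8 205.7] 1.2282 box [[681.0, -230.0], [875.0, -299.0], [917.0, -181.0], [723.0, -112.0]] mean [nan nan nan]
bl 867 [nan nan] [0. 0.] 0.0 box [[nan, nan], [nan, nan], [nan, nan], [nan, nan]] mean [nan nan nan]
```

Run:
```python
from h import *
f=load('top','0'); W=world(f); z0=W[...,2]
ok=np.isfinite(z0); z=np.nan_to_num(z0)
# robust neighbor filter: drop flying pixels
def comp(mask):
    n,l,s,c=cv2.connectedComponentsWithStats((mask&ok).astype(np.uint8),connectivity=4)
    k=1+np.argmax(s[1:,4]); return W[l==k]
def rect(p,name):
    R=cv2.minAreaRect(p[:,:2].astype(np.float32)); print(name,len(p),np.round(R[0],1),np.round(R[1],1),round(np.deg2rad(R[2]),4),'mean',p.mean(0).round(1),'z',np.percentile(p[:,2],[5,50,95]).round(1))
def box(v0,v1,u0,u1):
    b=np.zeros(z.shape,bool); b[v0:v1,u0:u1]=1; return b
fr=comp(box(170,290,205,330)&(z>6)); rect(fr,'frame')
P=comp(box(190,235,390,430)&(z>38)); rect(P,'pink');rect(comp(box(190,235,390,430)&(z>8)),'pinkall')
w=comp(box(265,325,105,165)&(z>26)); rect(w,'wedge')
B=comp(box(170,290,205,330)&(z>50)&box(170,290,270,292)); rect(B,'grey')
C=comp(box(170,290,205,330)&(z>50)&box(170,290,205,270)); rect(C,'cream')
np.savez('obj.npz',fr=fr,P=P,w=w)
th=0.2886;c,s=np.cos(th),np.sin(th);R=np.array([[c,s],[-s,c]])
c0=np.array([562.4,-12.6])-R.T@np.array([20,-3]); print('origin',c0)
a=(W[...,:2]-c0)@R.T
m=ok&box(170,290,205,330)
# stop, fence, cheek points
for n,mm in dict(high=m&(z>37)&(z<47),low=m&(z>22)&(z<30),bl=m&(z>52)).items():
    q=a[mm]
    for lo,hi in((-120,-60),(-60,-20),(-20,40),(40,120)):
        s_=q[(q[:,1]>lo)&(q[:,1]<hi)]
        if len(s_)>20: print(n,lo,hi,len(s_),np.percentile(s_,[2,98],axis=0).round(1).tolist())
# height profile along x
bb=m&(z>40)
for lo,hi in((-72,-36),(-34,2)):
    sel=bb&(a[...,1]>lo)&(a[...,1]<hi)
    x=a[...,0][sel];zz=z[sel]
    print([(int(b),round(float(np.median(zz[(x>=b)&(x<b+4)])),1)) for b in range(0,112,4) if ((x>=b)&(x<b+4)).sum()>3])
```

```text
frame 7494 [563.5 -10.9] [212.2 216.5] 0.2887 mean [558.5 -10.4  23.3] z [ 9.1 13.5 66.3]
pink 433 [ 596.6 -357.7] [38.2 64.4] 0.8505 mean [ 594.6 -355.7   52.2] z [44.  53.  58.7]
pinkall 513 [ 596.6 -357.7] [38.2 64.4] 0.8505 mean [ 592.5 -353.2   47.7] z [18.3 51.4 58.5]
wedge 522 [410.6 313.2] [115.7  28.8] 0.7368 mean [406.9 306.8  32. ] z [28.4 32.1 35.5]
grey 434 [617.6 -43. ] [62.8 38.1] 0.2613 mean [615.9 -43.   64.5] z [56.2 65.2 70.6]
cream 352 [604.7   2.9] [35.6 66.7] 1.5683 mean [ 6.05e+02 -3.00e-01  6.43e+01] z [56.7 65.1 70.5]
origin [542.3733034  -15.41627827]
high -120 -60 549 [[2.1, -101.2], [98.5, -70.4]]
high 40 120 449 [[5.6, 61.3], [107.4, 94.7]]
low -120 -60 109 [[0.7, -101.4], [118.4, -61.1]]
low -60 -20 106 [[34.4, -58.9], [118.7, -21.2]]
low -20 40 163 [[32.6, -19.3], [118.8, 36.3]]
bl -120 -60 77 [[34.0, -67.0], [94.7, -60.1]]
bl -60 -20 420 [[33.8, -59.1], [94.3, -20.7]]
bl -20 40 368 [[32.9, -19.2], [93.1, 11.8]]
[(32, 55.7), (36, 61.0), (40, 64.9), (44, 67.6), (48, 68.2), (52, 68.8), (56, 67.5), (60, 68.6), (64, 69.2), (68, 68.4), (72, 67.3), (76, 63.3), (80, 60.7), (84, 61.1), (88, 59.2), (92, 58.3)]
[(28, 56.9), (32, 57.7), (36, 61.4), (40, 66.1), (44, 67.5), (48, 67.9), (52, 68.1), (56, 68.1), (60, 67.3), (64, 67.7), (68, 68.6), (72, 65.4), (76, 62.6), (80, 61.6), (84, 59.0), (88, 59.5), (92, 58.8)]
```

```bash
cat > fit.py <<'E'
from h import *
from scipy.optimize import minimize
def rays(f,h):
    H,w=f['depth'].shape; fl=H/2/np.tan(np.radians(float(f['vertical_fov']))/2)
    v,u=np.mgrid[:H,:w]
    T=np.linalg.inv(f['camera_from_world']); D=np.stack([(u-f['cx'])/fl,(v-f['cy'])/fl,np.ones_like(u,float)],-1)@T[:3,:3].T
    o=T[:3,3]; h=np.broadcast_to(h,(H,w)); t=(h-o[2])/D[...,2]; return o+D*t[...,None]
def box(v0,v1,u0,u1):
    b=np.zeros((420,560),bool); b[v0:v1,u0:u1]=1; return b
def comp(mask):
    n,l,s,c=cv2.connectedComponentsWithStats(mask.astype(np.uint8),connectivity=4)
    return l==1+np.argmax(s[1:,4])
# fit polygon (model, body frame) to point set vs background set
def fitpoly(poly,inn,out,x0):
    poly=np.array(poly,float)
    n=len(poly); e=np.roll(poly,-1,0)-poly; nrm=np.stack([e[:,1],-e[:,0]],1)/np.linalg.norm(e,axis=1)[:,None] # outward for ccw
    def sd(p,q):
        c,s=np.cos(p[2]),np.sin(p[2]); b=(q-p[:2])@np.array([[c,-s],[s,c]])
        return np.max(((b[:,None,:]-poly[None])*nrm[None]).sum(-1),1)
    def cost(p,k=1.5):
        sg=lambda x:1/(1+np.exp(-np.clip(x/k,-30,30)))
        return sg(sd(p,inn)).sum()+sg(-sd(p,out)).sum()
    best=minimize(cost,x0,method='Nelder-Mead',options=dict(initial_simplex=np.array(x0)+np.array([[0,0,0],[4,0,0],[0,4,0],[0,0,.06]]),xatol=1e-3,fatol=1e-3))
    return best.x,best.fun
E
cat > m1.py <<'E'
from fit import *
f=load('top','0'); W=world(f); z=np.nan_to_num(W[...,2]); ok=f['depth']>0
zs=cv2.medianBlur(z.astype(np.float32),3)
# frame
reg=box(165,295,200,335)
g=rays(f,12.)[...,:2]
m=comp((zs>6)&reg)
near=reg
rect=lambda x0,x1,y0,y1:[[x0,y0],[x1,y0],[x1,y1],[x0,y1]]
inn=m&(zs<18)
x,c=fitpoly(rect(-85,125,-110,104),g[m],g[reg&~m],[542.4,-15.4,.2886]); print('frame',x,c)
F=x
gp=rays(f,46.)[...,:2]
reg=box(185,240,385,435)
m=comp((zs>38)&reg)
for yaw in(-.72,):
    x,c=fitpoly(rect(-31,31,-19,19),gp[m],gp[reg&~m],[596,-357,yaw]); print('pink',x,c,m.sum())
cc,s=np.cos(x[2]),np.sin(x[2]); b=(W[...,:2]-x[:2])@np.array([[cc,-s],[s,cc]])
xx=b[...,0][m&ok];zz=z[m&ok]; print([(k,round(float(np.median(zz[(xx>=k)&(xx<k+4)])),1)) for k in range(-36,36,4) if ((xx>=k)&(xx<k+4)).sum()>3])
gw=rays(f,32.)[...,:2]
reg=box(260,330,100,170); m=comp((zs>22)&reg)
pol=[[-16,-14],[100,-14],[100,0],[16,14],[-16,14]]
for p0 in([368,270,.7],[452,340,.7-np.pi]):
    x,c=fitpoly(pol,gw[m],gw[reg&~m],p0); print('wedge',x,c,m.sum())
reg=box(165,295,200,335)
E
python3 m1.py
```

```text
frame [ 5.42839403e+02 -1.30268381e+01  2.81967319e-01] 296.9288235264056
pink [ 596.26285394 -357.80216498   -0.71309282] 75.34056438572307 432
[(-32, 45.2), (-28, 48.6), (-24, 53.6), (-20, 56.5), (-16, 56.1), (-12, 56.7), (-8, 56.5), (-4, 56.4), (0, 56.1), (4, 56.1), (8, 54.0), (12, 50.6), (16, 49.6), (20, 48.7), (24, 47.1), (28, 45.4)]
wedge [379.62869115 284.3204738    0.73557969] 114.5480364323328 546
wedge [443.05166325 336.09522279  -2.40149608] 210.81682042333608 546
```

```bash
cat > m2.py <<'E'
from fit import *
rect=lambda x0,x1,y0,y1:[[x0,y0],[x1,y0],[x1,y1],[x0,y1]]
f=load('top','0'); W=world(f); z=np.nan_to_num(W[...,2])
zs=cv2.medianBlur(z.astype(np.float32),3)
g=rays(f,12.)[...,:2]; reg=box(165,295,200,335)
m=comp((zs>6)&reg); 
el=cv2.dilate(((zs>18)&reg).astype(np.uint8),np.ones((3,3)))>0
F,c=fitpoly(rect(-85,125,-110,104),g[m&~el],g[reg&~m&~el],[542.4,-14,.286]); print('frame',F.round(3),c)
# colour-based refine for the board edge: skip
def tof(p): 
    c,s=np.cos(F[2]),np.sin(F[2]); return (np.asarray(p)-F[:2])@np.array([[c,-s],[s,c]])
# stop & cheek tops h=42
g42=rays(f,42.)[...,:2]; a=tof(g42)
hi=(zs>34)&(zs<50)&reg
for n,x0,x1,y0,y1 in(('stop',10,90,-125,-66),('cheek',5,100,45,120)):
    for xs in np.linspace(x0,x1,5):
        s=hi&(abs(a[...,0]-xs)<9)&(a[...,1]>y0)&(a[...,1]<y1); print(n,round(xs),np.percentile(a[...,1][s],[1,99]).round(1),end=' ')
    s=hi&(a[...,1]>y0)&(a[...,1]<y1); print('x',np.percentile(a[...,0][s],[1,99]).round(1))
hsv=cv2.cvtColor(f['frame'],cv2.COLOR_RGB2HSV); sat=hsv[...,1]
g66=rays(f,66.)[...,:2]; up=(zs>52)&reg
# body top: use plane at local z
gz=rays(f,np.clip(zs,0,80))[...,:2]
b=f['frame'].astype(int); grey=up&(b[...,2]>=b[...,0]-5); cream=up&~grey
for n,mm,p0 in(('grey',grey,tof([616,-43])),('cream',cream,tof([604,0]))):
    mm=comp(mm); q=tof(gz[mm]); print(n,mm.sum(),np.percentile(q,[1,50,99],axis=0).round(1).tolist()); R=cv2.minAreaRect(q.astype(np.float32)); print(R)
E
python3 m2.py
python3 - <<'E'
from h import *
f=load('top','0'); g=load('side','0')
im=cv2.cvtColor(g['frame'],cv2.COLOR_RGB2BGR)
F=[542.84,-13.5,.285]
c,s=np.cos(F[2]),np.sin(F[2])
for n,h in(('top',f),('side',g)):
    im=cv2.cvtColor(h['frame'],cv2.COLOR_RGB2BGR); k=5
    o=(205,165) if n=='top' else (220,170)
    cr=cv2.resize(im[o[1]:o[1]+120,o[0]:o[0]+130],None,fx=k,fy=k,interpolation=cv2.INTER_CUBIC)
    def L(pts,col):
        P=[]
        for p in pts:
            u,v=proj(h,[F[0]+c*p[0]-s*p[1],F[1]+s*p[0]+c*p[1],p[2]]); P.append([(u+.5-o[0])*k,(v+.5-o[1])*k])
        cv2.polylines(cr,[np.round(P).astype(np.int32)],True,col,1)
    L([[-85,-110,12],[125,-110,12],[125,104,12],[-85,104,12]],(0,255,0))
    L([[0,-104,42],[100,-104,42],[100,-72,42],[0,-72,42]],(0,0,255))
    L([[0,73,42],[106,56,42],[106,80,42],[0,97,42]],(255,0,255))
    L([[100,-104,26],[100,36,26],[118,36,26],[118,-104,26]],(255,255,0))
    cv2.imwrite(f'pics/ov_{n}.png',cr)
E
```

```text
frame [ 5.42231e+02 -1.28810e+01  2.81000e-01] 247.12995901291023
stop 10 [-103.7  -72.1] stop 30 [-103.7  -70.4] stop 50 [-103.7  -71.1] stop 70 [-103.6  -71.7] stop 90 [-103.6  -71.5] x [ 1.  99.2]
cheek 5 [72.  95.3] cheek 29 [68. 92.] cheek 52 [63.6 89. ] cheek 76 [59.  85.2] cheek 100 [56.4 80.7] x [  2.7 107.1]
grey 406 [[33.5, -68.0], [59.9, -49.1], [92.0, -31.0]]
((62.87187576293945, -49.6016845703125), (38.44967269897461, 59.76042556762695), 88.94532775878906)
cream 456 [[32.1, -30.4], [60.4, -9.4], [93.7, 10.2]]
((62.97239303588867, -9.830013275146484), (41.47000503540039, 63.86714553833008), 87.59785461425781)
```

View pics/ov_top.png

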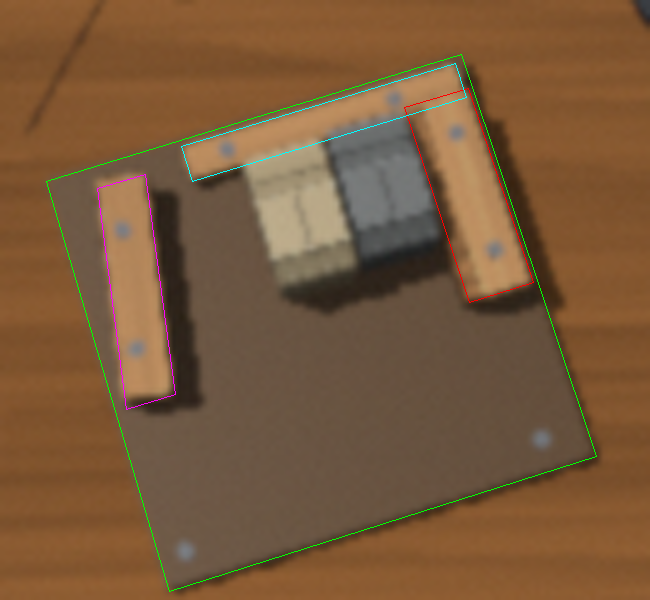

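View pics/ov_side.png

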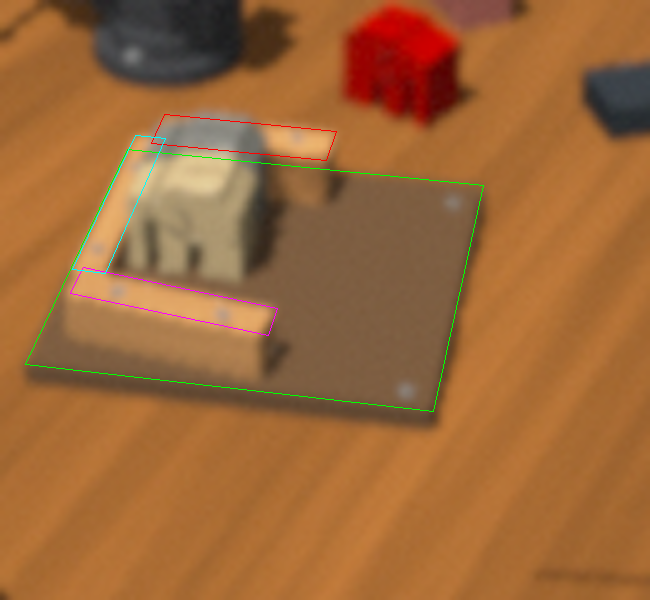

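>>> {"op": "servo_tool", "data": {"rows": [[[3.0,1.7,0],0.1,8.5],[[3.0,1.7,0],0.1,8.5],[[3.0,1.7,0],0.1,8.5],[[3.0,1.7,0],0.1,8.5],[[3.0,1.7,0],0.1,8.5]], "squeeze": 25}}

```text
clock: 0.52
eef_pos: [290.9, -523.0, 242.0]
tcp_rot: [-3.141, -0.0, 0.73]
contact_force: [0.4, -0.2, 0.2]
opening: 1.0
```

>>> {"op": "servo_tool", "data": {"rows": [[[3.0,1.7,0],0.1,8.5],[[3.0,1.7,0],0.032,8.5],[[3.0,1.7,0],0,8.5],[[3.0,1.7,0],0,8.5],[[3.0,1.7,0],0,8.5]]}}

```text
clock: 0.93
eef_pos: [441.1, -437.9, 242.0]
tcp_rot: [-3.141, 0.0, 0.858]
contact_force: [-0.4, -1.1, 0.0]
opening: 0.997
```

>>> {"op": "servo_tool", "data": {"rows": [[[3.0,1.7,0],0,8.5],[[3.0,1.7,-2],0,8.5],[[3.0,1.7,-2],0,8.5],[[3.0,1.6,-2],0,8.5],[[3.0,1.6,-1],0,8.5]]}}

```text
clock: 1.35
eef_pos: [590.1, -354.3, 169.3]
tcp_rot: [-3.138, 0.001, 0.858]
contact_force: [0.2, -0.4, -0.3]
opening: 0.994
```

>>> {"op": "servo_tool", "data": {"rows": [[[0,0,0],0,8.5],[[0,0,0],0,8.5]]}}

```text
clock: 1.52
eef_pos: [590.5, -354.6, 170.6]
tcp_rot: [-3.139, 0.0, 0.861]
contact_force: [-0.8, -1.0, -0.3]
opening: 0.992
```

>>> {"op": "servo_tool", "data": {"rows": [[[0.6,-0.3,-3],0,8.5],[[0,0,-3],0,8.5],[[0,0,-2],0,8.5],[[0,0,0],0,8.5]]}}

```text
clock: 1.85
eef_pos: [592.4, -358.5, 88.1]
tcp_rot: [-3.135, 0.002, 0.857]
contact_force: [-0.3, 0.8, -0.8]
opening: 0.995
```

Run:
```python
from h import *
s=r.sense(); print(s['eef_pos'],s['tcp_rot'])
a=grab('side','1');b=grab('top','1')
A=cv2.resize(cv2.cvtColor(a['frame'],cv2.COLOR_RGB2BGR)[90:210,270:390],(400,400),interpolation=2)
B=cv2.resize(cv2.cvtColor(b['frame'],cv2.COLOR_RGB2BGR)[170:290,350:470],(400,400),interpolation=2)
cv2.imwrite('pics/p1.png',np.hstack([A,B]))
```

```text
[ 592.36261077 -358.51307043   88.13732786] [-3.13466546e+00  1.50001688e-03  8.56861463e-01]
```

View pics/p1.png

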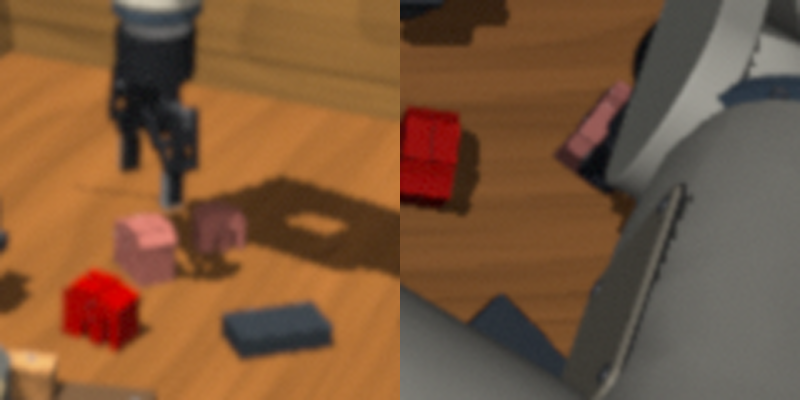

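>>> {"op": "servo_tool", "data": {"rows": [[[0,0,0],0,8.5],[[0,0,0],0,8.5]]}}

```text
clock: 2.12
eef_pos: [596.7, -360.2, 94.6]
tcp_rot: [3.138, -0.0, 0.857]
contact_force: [0.2, -0.6, 0.5]
opening: 0.999
```

Run:
```python
from h import *
f=grab('side','2')
im=cv2.cvtColor(f['frame'],cv2.COLOR_RGB2BGR)
o=(270,90);k=6
cr=cv2.resize(im[90:190,270:370],None,fx=k,fy=k,interpolation=2)
s=r.sense();p=s['eef_pos'];print(p,s['tcp_rot'])
def dot(q,col):
    u,v=proj(f,q); cv2.circle(cr,(int((u+.5-o[0])*k),int((v+.5-o[1])*k)),4,col,-1)
ax=np.array([np.cos(-.713),np.sin(-.713),0])
dot(p,(0,255,0));dot(p+ax*42,(255,255,0));dot(p-ax*42,(255,255,0)); dot(p-[0,0,11],(0,255,255))
for sx in(31,-31):
  for sy in(19,-19):
    for h in (0,46):
      dot(np.array([596.3,-357.8,h])+ax*sx+np.array([-ax[1],ax[0],0])*sy,(255,0,255))
cv2.imwrite('pics/p2.png',cr)
```

```text
[ 596.72523664 -360.00532178   94.44209514] [ 3.13857947e+00 -4.67775963e-04  8.57466983e-01]
```

View pics/p2.png

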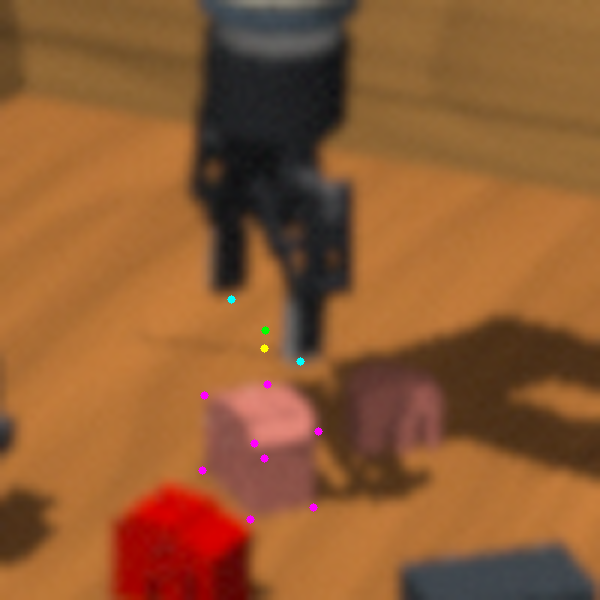

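>>> {"op": "servo_tool", "data": {"rows": [[[0,0.2,-2],0,8.5],[[0,0,-2],0,8.5],[[0,0,-1.5],0,8.5],[[0,0,-0.8],0,8.5],[[0,0,0],0,8.5]]}}

```text
clock: 2.58
eef_pos: [595.0, -356.6, 27.7]
tcp_rot: [-3.139, 0.0, 0.858]
contact_force: [-0.6, 0.6, -0.7]
opening: 0.998
```

>>> {"op": "servo_tool", "data": {"rows": [[[0,0,0],0,8.5],[[0,0,0],0,8.5],[[0,0,0],0,8.5]]}}

```text
clock: 2.83
eef_pos: [596.6, -357.6, 30.5]
tcp_rot: [3.14, -0.0, 0.858]
contact_force: [0.2, -0.4, 0.7]
opening: 0.996
```

>>> {"op": "servo_tool", "data": {"rows": [[[0,0,-0.4],0,8.5],[[0,0,0],0,7],[[0,0,0],0,6.6],[[0,0,0],0,6.2],[[0,0,0],0,5.5]], "squeeze": 28}}

```text
clock: 3.25
eef_pos: [596.2, -357.3, 25.6]
tcp_rot: [3.141, -0.0, 0.858]
contact_force: [-0.2, 0.1, 2.2]
opening: 0.719
```

>>> {"op": "servo_tool", "data": {"rows": [[[0,0,0],0,5.5],[[0,0,0],0,5.5],[[0,0,0],0,5.5],[[0,0,0],0,5.5],[[0,0,0],0,5.5]]}}

```text
clock: 3.67
eef_pos: [596.2, -357.3, 25.6]
tcp_rot: [3.141, -0.0, 0.858]
contact_force: [-0.1, -0.6, 4.4]
opening: 0.721
```

>>> {"op": "servo_tool", "data": {"rows": [[[0,0,0.3],0,5.5],[[0,0,0.5],0,5.5],[[0,0,1],0,5.5],[[0,0,2],0,5.5],[[0,0,0],0,5.5]]}}

```text
clock: 4.08
eef_pos: [597.5, -358.1, 66.8]
tcp_rot: [3.137, -0.001, 0.858]
contact_force: [0.9, -0.9, -3.6]
opening: 0.72
```

Run:
```python
from h import *
f=grab('side','3')
im=cv2.cvtColor(f['frame'],cv2.COLOR_RGB2BGR)
cv2.imwrite('pics/p3.png',cv2.resize(im[90:190,270:370],None,fx=6,fy=6,interpolation=2))
s=r.sense();print(s['eef_pos'],s['tcp_rot'],s['contact_force'],s['opening'])
```

```text
[ 597.25128394 -357.90934972   65.47641116] [ 3.13781876e+00 -6.78654213e-04  8.57779487e-01] [-0.48542444 -0.0808923  -4.20111798] 0.7252059140653663
```

View pics/p3.png

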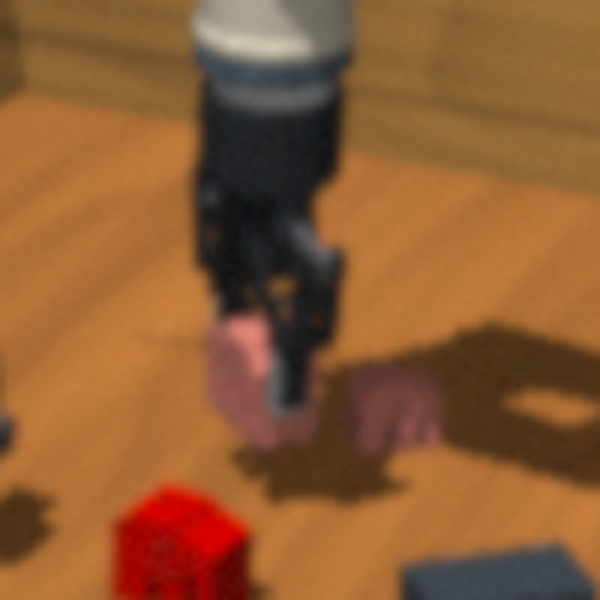

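>>> {"op": "servo_tool", "data": {"rows": [[[0,0,2],0,5.5],[[0,0,3],0,5.5],[[0,0.5,3],0.02,5.5],[[0,1.5,1],0.05,5.5],[[0,2.5,0],0.08,5.5]]}}

```text
clock: 4.55
eef_pos: [597.5, -314.4, 156.5]
tcp_rot: [3.135, 0.0, 1.008]
contact_force: [1.6, 0.6, -3.5]
opening: 0.721
```

>>> {"op": "servo_tool", "data": {"rows": [[[0,3,0],0.09,5.5],[[0,3,0],0.09,5.5],[[0,3,0],0.09,5.5],[[0,3,0],0.09,5.5],[[0,3,0],0.09,5.5]]}}

```text
clock: 4.97
eef_pos: [595.2, -160.6, 152.5]
tcp_rot: [-3.141, -0.0, 1.462]
contact_force: [0.6, -0.0, -3.6]
opening: 0.72
```

>>> {"op": "servo_tool", "data": {"rows": [[[0,3,0],0.09,5.5],[[0,3,0],0.09,5.5],[[0,3,0],0.09,5.5],[[0,3,0],0.09,5.5],[[0,3,0],0.037,5.5]]}}

```text
clock: 5.38
eef_pos: [595.2, -10.7, 152.6]
tcp_rot: [-3.141, -0.0, 1.86]
contact_force: [0.4, 0.0, -3.0]
opening: 0.721
```

>>> {"op": "servo_tool", "data": {"rows": [[[-0.1,2,0],0,5.5],[[-0.1,1.5,0],0,5.5],[[0,1,0],0,5.5],[[0,0,0],0,5.5],[[0,0,0],0,5.5]]}}

```text
clock: 5.8
eef_pos: [593.8, 32.8, 152.9]
tcp_rot: [-3.141, 0.0, 1.856]
contact_force: [0.3, 0.5, -3.3]
opening: 0.723
```

>>> {"op": "servo_tool", "data": {"rows": [[[0,0,0],0,5.5]]}}

```text
clock: 5.88
eef_pos: [593.9, 32.1, 153.0]
tcp_rot: [-3.141, 0.0, 1.855]
contact_force: [-0.3, 0.6, -4.2]
opening: 0.722
```

>>> {"op": "servo_tool", "data": {"rows": [[[0.1,0.45,-2],0,5.5],[[0,0,-2.5],0,5.5],[[0,0,-2],0,5.5],[[0,0,-1],0,5.5],[[0,0,0],0,5.5]]}}

```text
clock: 6.3
eef_pos: [593.3, 36.3, 76.0]
tcp_rot: [-3.137, -0.001, 1.854]
contact_force: [-0.7, -0.6, -4.2]
opening: 0.721
```

>>> {"op": "servo_tool", "data": {"rows": [[[0,0,0],0,5.5],[[0,0,0],0,5.5]]}}

```text
clock: 6.47
eef_pos: [595.9, 37.0, 79.4]
tcp_rot: [3.14, 0.0, 1.854]
contact_force: [-0.5, -0.3, -4.0]
opening: 0.722
```

```bash
cat > look.py <<'E'
import sys
from h import *
t=sys.argv[1]; F=[542.5,-13.0,.284]; c,sn=np.cos(F[2]),np.sin(F[2])
s=r.sense();p=s['eef_pos'];d=p[:2]-F[:2];print('tcp world',p.round(1),'frame',round(c*d[0]+sn*d[1],1),round(-sn*d[0]+c*d[1],1),s['tcp_rot'].round(3),s['contact_force'].round(1),round(s['opening'],3))
out=[]
for n,o in(('top',(205,165)),('side',(215,160))):
    f=grab(n,t); im=cv2.cvtColor(f['frame'],cv2.COLOR_RGB2BGR)
    out.append(cv2.resize(im[o[1]:o[1]+130,o[0]:o[0]+130],(400,400),interpolation=2))
cv2.imwrite(f'pics/l_{t}.png',np.hstack(out))
E
python3 look.py 4
```

```text
tcp world [595.9  37.   79.4] frame 65.3 33.0 [3.14  0.    1.854] [-0.5 -0.3 -4. ] 0.722
```

View pics/l_4.png

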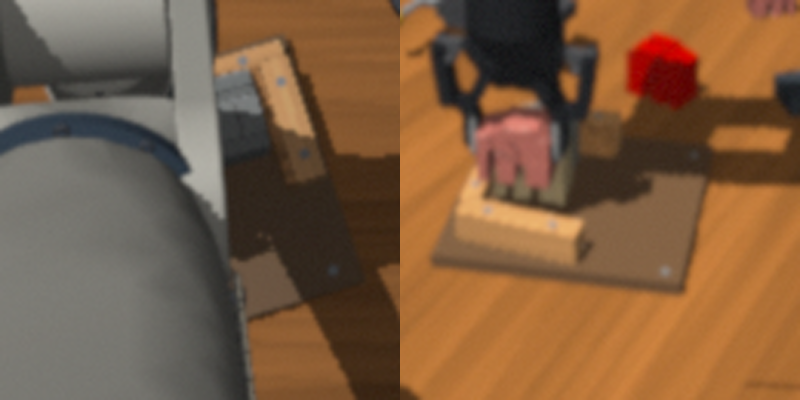

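```bash
cat > pk.py <<'E'
import sys
from h import *
F=[542.5,-13.0,.284]; c,sn=np.cos(F[2]),np.sin(F[2])
f=load('side',sys.argv[1]); W=world(f); hsv=cv2.cvtColor(f['frame'],cv2.COLOR_RGB2HSV).astype(int)
d=W[...,:2]-F[:2]; X=c*d[...,0]+sn*d[...,1]; Y=-sn*d[...,0]+c*d[...,1]; Z=W[...,2]
m=(f['depth']>0)&((hsv[...,0]>170)|(hsv[...,0]<6))&(hsv[...,1]>70)&(hsv[...,1]<160)&(abs(X-60)<60)&(abs(Y-30)<40)&(Z>10)&(Z<140)
print(m.sum()); 
hi=np.nanpercentile(Z[m],99)
fl=m&(Z<hi-12)
A=np.c_[X[fl],np.ones(fl.sum())]; y=Y[fl]
for _ in range(4):
    k,*_=np.linalg.lstsq(A,y,rcond=None); rr=y-A@k; g=abs(rr)<3; A,y=A[g],y[g]
print('flank y=%.2f at x=65 slope %.3f n %d'%(k[0]*65+k[1],k[0],len(y)),'z',np.percentile(Z[m],[1,99]).round(1),'x',np.percentile(X[fl],[1,99]).round(1))
E
python3 pk.py 4
```

```text
473
flank y=50.13 at x=65 slope -0.053 n 173 z [ 59.4 115.8] x [35.  95.6]
```

>>> {"op": "servo_tool", "data": {"rows": [[[0,0.05,-1],0,5.5],[[0,0,-1],0,5.5],[[0,0,-0.8],0,5.5],[[0,0,-0.4],0,5.5],[[0,0,0],0,5.5]]}}

```text
clock: 6.98
eef_pos: [593.8, 37.8, 44.6]
tcp_rot: [-3.139, -0.001, 1.855]
contact_force: [0.4, 0.3, -3.6]
opening: 0.721
```

>>> {"op": "servo_tool", "data": {"rows": [[[0,0,0],0,5.5],[[0,0,0],0,5.5]]}}

```text
clock: 7.15
eef_pos: [595.1, 37.9, 46.3]
tcp_rot: [3.142, 0.0, 1.855]
contact_force: [0.0, -0.2, -3.7]
opening: 0.719
```

```bash
python3 look.py 5; python3 pk.py 5
```

```text
tcp world [595.1  37.9  46.3] frame 64.7 34.1 [3.142 0.    1.855] [ 0.  -0.2 -3.7] 0.719
415
flank y=48.43 at x=65 slope -0.081 n 60 z [33.  87.2] x [33.6 96.4]
```

View pics/l_5.png

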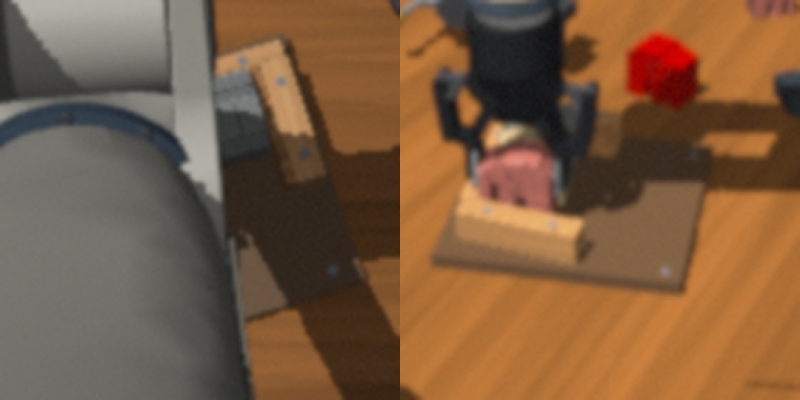

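>>> {"op": "servo_tool", "data": {"rows": [[[0,0,-0.2],0,5.5],[[0,0,-0.2],0,5.5],[[0,0,-0.2],0,5.5],[[0,0,0],0,5.5],[[0,0,0],0,5.5]]}}

```text
clock: 7.67
eef_pos: [594.8, 37.9, 40.1]
tcp_rot: [-3.141, -0.0, 1.855]
contact_force: [0.8, 0.1, -3.9]
opening: 0.72
```

>>> {"op": "servo_tool", "data": {"rows": [[[0,0,-0.1],0,5.5],[[0,0,0],0,5.5],[[0,0,-0.1],0,5.5],[[0,0,0],0,5.5],[[0,0,0],0,5.5]]}}

```text
clock: 8.08
eef_pos: [594.9, 37.9, 38.2]
tcp_rot: [-3.141, -0.0, 1.855]
contact_force: [0.5, 0.2, -3.2]
opening: 0.721
```

>>> {"op": "servo_tool", "data": {"rows": [[[0,0,-0.05],0,5.5],[[0,0,0],0,5.5],[[0,0,0],0,5.5]]}}

```text
clock: 8.33
eef_pos: [594.9, 37.9, 37.8]
tcp_rot: [3.142, 0.0, 1.855]
contact_force: [0.1, 0.8, -3.2]
opening: 0.72
```

>>> {"op": "servo_tool", "data": {"rows": [[[0.03,-0.1,0],0,5.5],[[0.03,-0.1,0],0,5.5],[[0.03,-0.1,0],0,5.5],[[0.03,-0.1,0],0,5.5],[[0,0,0],0,5.5]]}}

```text
clock: 8.75
eef_pos: [596.1, 33.7, 37.8]
tcp_rot: [-3.142, -0.0, 1.855]
contact_force: [-0.3, 0.0, -4.0]
opening: 0.718
```

>>> {"op": "servo_tool", "data": {"rows": [[[0.03,-0.1,0],0,5.5],[[0.03,-0.1,0],0,5.5],[[0.02,-0.1,0],0,5.5],[[0,0,0],0,5.5],[[0,0,0],0,5.5]]}}

```text
clock: 9.17
eef_pos: [596.9, 30.8, 37.8]
tcp_rot: [-3.142, 0.0, 1.855]
contact_force: [-0.9, -0.2, -4.3]
opening: 0.719
```

>>> {"op": "servo_tool", "data": {"rows": [[[0.03,-0.1,0],0,5.5],[[0,0,0],0,5.5],[[0.03,-0.1,0],0,5.5],[[0,0,0],0,5.5]]}}

```text
clock: 9.5
eef_pos: [597.6, 28.8, 37.8]
tcp_rot: [3.142, -0.0, 1.855]
contact_force: [-0.4, 1.3, -3.9]
opening: 0.724
```

>>> {"op": "servo_tool", "data": {"rows": [[[0.03,-0.1,0],0,5.5],[[0,0,0],0,5.5],[[0,0,0],0,5.5]]}}

```text
clock: 9.75
eef_pos: [597.7, 28.0, 37.8]
tcp_rot: [-3.141, -0.0, 1.855]
contact_force: [-1.7, 3.3, -2.6]
opening: 0.718
```

```bash
python3 look.py 6; python3 pk.py 6
```

```text
tcp world [597.7  28.   37.8] frame 64.5 23.9 [-3.141 -0.     1.855] [-1.7  3.3 -2.6] 0.718
399
flank y=36.48 at x=65 slope -0.044 n 38 z [23.8 81. ] x [33.5 95.9]
```

View pics/l_6.png

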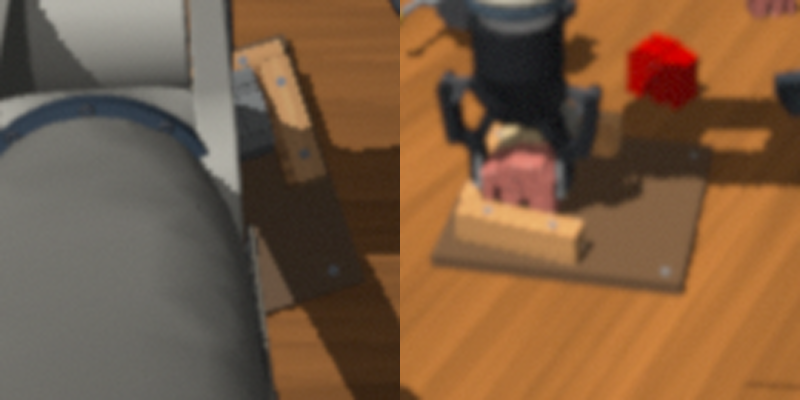

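>>> {"op": "servo_tool", "data": {"rows": [[[0.03,-0.1,0],0,5.5],[[0,0,0],0,5.5],[[0,0,0],0,5.5]]}}

```text
clock: 10.1
eef_pos: [597.9, 27.4, 37.8]
tcp_rot: [-3.141, -0.001, 1.855]
contact_force: [-1.6, 6.5, -2.7]
opening: 0.721
```

>>> {"op": "servo_tool", "data": {"rows": [[[0.02,-0.05,0],0,5.5],[[0,0,0],0,5.5],[[0,0,0],0,5.5]]}}

```text
clock: 10.35
eef_pos: [598.0, 27.2, 37.8]
tcp_rot: [-3.141, -0.001, 1.855]
contact_force: [-2.8, 8.4, -2.1]
opening: 0.72
```

>>> {"op": "servo_tool", "data": {"rows": [[[-0.02,0.08,-0.05],0,5.5],[[0,0,0],0,5.5],[[0,0,-0.05],0,5.5],[[0,0,0],0,5.5],[[0,0,0],0,5.5]]}}

```text
clock: 10.77
eef_pos: [598.0, 27.4, 37.6]
tcp_rot: [-3.141, -0.0, 1.855]
contact_force: [-4.0, 5.3, 8.3]
opening: 0.72
```

>>> {"op": "servo_tool", "data": {"rows": [[[0,0,-0.05],0,5.5],[[0,0,0],0,5.5],[[0,0,0],0,5.5]]}}

```text
clock: 11.02
eef_pos: [598.0, 27.4, 37.6]
tcp_rot: [-3.141, -0.0, 1.855]
contact_force: [-7.2, 5.5, 12.4]
opening: 0.718
```

>>> {"op": "servo_tool", "data": {"rows": [[[0,0,0.07],0,5.5],[[0,0,0],0,6.4],[[0,0,0],0,6.8],[[0,0,0],0,7.5],[[0,0,0],0,8.0]]}}

```text
clock: 11.43
eef_pos: [598.6, 26.8, 37.1]
tcp_rot: [3.141, 0.0, 1.855]
contact_force: [0.2, -1.3, -0.5]
opening: 0.936
```

>>> {"op": "servo_tool", "data": {"rows": [[[0,0,0],0,8.0],[[0,0,0.3],0,8.0],[[0,0,1],0,8.0],[[0,0,2],0,8.0],[[0,0,3],0,8.0]]}}

```text
clock: 11.85
eef_pos: [596.5, 27.1, 99.2]
tcp_rot: [-3.138, -0.001, 1.855]
contact_force: [0.2, -0.3, 0.8]
opening: 0.937
```

>>> {"op": "servo_tool", "data": {"rows": [[[0,0,3],0,8.0],[[-2,0,3],0,8.0],[[-4,0,0],0,8.0],[[-4,0,0],0,8.0],[[-3,1,0],0,8.0]]}}

```text
clock: 12.27
eef_pos: [465.4, 36.3, 160.9]
tcp_rot: [-3.141, 0.0, 1.854]
contact_force: [0.2, -0.3, -0.5]
opening: 0.934
```

```bash
python3 look.py 7; python3 pk.py 7
```

```text
tcp world [465.4  36.3 160.9] frame -60.2 68.9 [-3.141  0.     1.854] [ 0.2 -0.3 -0.5] 0.934
381
flank y=41.22 at x=65 slope 0.002 n 104 z [22.7 69.1] x [34.1 91.2]
```

View pics/l_7.png

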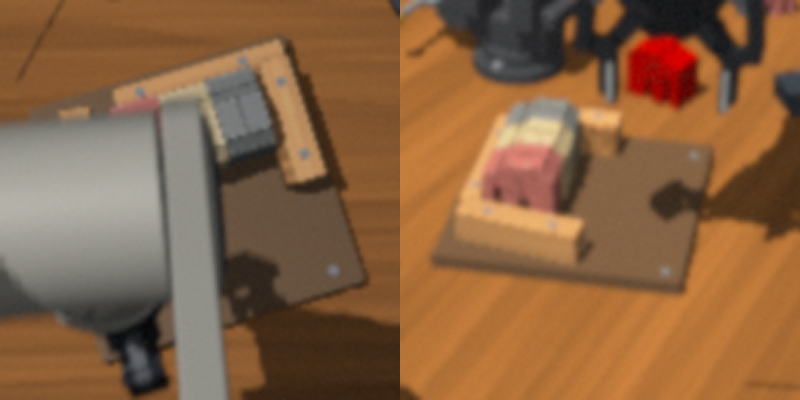

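>>> {"op": "servo_tool", "data": {"rows": [[[-1,2.7,0],-0.11,6],[[-1,2.7,0],-0.11,6],[[-1,2.7,0],-0.11,6],[[-1,2.7,0],-0.11,6],[[-1,2.7,0],-0.11,6]]}}

```text
clock: 12.78
eef_pos: [418.4, 173.5, 160.9]
tcp_rot: [3.14, -0.001, 1.299]
contact_force: [0.4, 0.1, -0.7]
opening: 0.701
```

>>> {"op": "servo_tool", "data": {"rows": [[[-1,2.7,0],-0.11,6],[[-1,2.7,-1],-0.11,6],[[-1,2.7,-1],-0.11,6],[[-0.9,2.7,-1],-0.11,6],[[0,0,-1],-0.128,6]]}}

```text
refused, turn out of range in row 5
```

>>> {"op": "servo_tool", "data": {"rows": [[[0,0,0],0,6],[[0,0,0],0,6],[[0,0,0],0,6]]}}

```text
clock: 13.03
eef_pos: [418.7, 172.1, 160.5]
tcp_rot: [3.141, -0.0, 1.308]
contact_force: [-0.1, -0.5, -0.1]
opening: 0.703
```

>>> {"op": "servo_tool", "data": {"rows": [[[-1,2.7,0],-0.115,6],[[-1,2.7,-1],-0.115,6],[[-1,2.7,-1],-0.115,6],[[-1.2,2.8,-2],-0.115,6],[[0,0,-2],-0.112,6]]}}

```text
clock: 13.45
eef_pos: [376.8, 284.3, 100.3]
tcp_rot: [-3.141, -0.004, 0.729]
contact_force: [0.8, -0.4, -0.2]
opening: 0.703
```

>>> {"op": "servo_tool", "data": {"rows": [[[0,0,0],0,6],[[0,0,0],0,6],[[0,0,0],0,6]]}}

```text
clock: 13.7
eef_pos: [377.1, 280.4, 100.7]
tcp_rot: [3.141, -0.0, 0.736]
contact_force: [-0.2, -0.4, -0.0]
opening: 0.705
```

Run:
```python
from h import *
s=r.sense();p=s['eef_pos'];print(p,s['tcp_rot'])
f=grab('side','8'); im=cv2.cvtColor(f['frame'],cv2.COLOR_RGB2BGR);o=(200,260);k=5
cr=cv2.resize(im[260:360,200:330],None,fx=k,fy=k,interpolation=2)
h=np.array([379.6,284.3]);a=.7356;R=np.array([[np.cos(a),-np.sin(a)],[np.sin(a),np.cos(a)]])
for zz in(0,32):
  P=[]
  for q in [[-16,-14],[100,-14],[100,0],[16,14],[-16,14]]:
    w=h+R@np.array(q); u,v=proj(f,[*w,zz]); P.append([(u+.5-o[0])*k,(v+.5-o[1])*k])
  cv2.polylines(cr,[np.round(P).astype(np.int32)],True,(0,255,0) if zz else (255,255,0),1)
for q in (p,p-[0,0,11]):
  u,v=proj(f,q); cv2.circle(cr,(int((u+.5-o[0])*k),int((v+.5-o[1])*k)),4,(255,0,255),-1)
cv2.imwrite('pics/p8.png',cr)
```

```text
[377.05416217 280.35378707 100.6760674 ] [ 3.14134204e+00 -1.63832254e-04  7.35902677e-01]
```

View pics/p8.png

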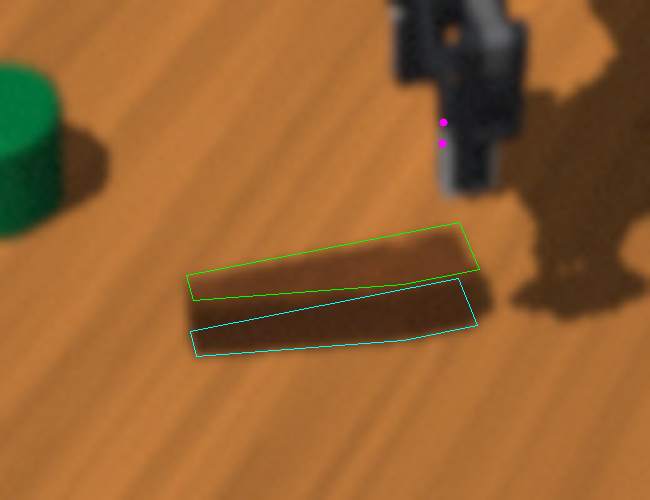

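>>> {"op": "servo_tool", "data": {"rows": [[[0,0.1,-2.5],0,6],[[0,0,-2.5],0,6],[[0,0,-2],0,6],[[0,0,-0.7],0,6],[[0,0,0],0,6]]}}

```text
clock: 14.17
eef_pos: [376.1, 281.2, 22.5]
tcp_rot: [-3.141, 0.002, 0.733]
contact_force: [-0.0, -0.2, -0.0]
opening: 0.707
```

>>> {"op": "servo_tool", "data": {"rows": [[[0,0,0],0,6],[[0,0,0],0,6]]}}

```text
clock: 14.33
eef_pos: [377.1, 282.5, 24.3]
tcp_rot: [3.141, -0.002, 0.733]
contact_force: [-0.5, -0.0, 0.1]
opening: 0.7
```

>>> {"op": "servo_tool", "data": {"rows": [[[0,0,-0.4],0,6],[[0,0,-0.2],0,5],[[0,0,0],0,4],[[0,0,0],0,3],[[0,0,0],0,2]], "squeeze": 30}}

```text
clock: 14.75
eef_pos: [376.2, 282.3, 17.2]
tcp_rot: [3.142, -0.0, 0.733]
contact_force: [-0.1, -0.5, 3.0]
opening: 0.317
```

>>> {"op": "servo_tool", "data": {"rows": [[[0,0,0],0,2],[[0,0,0],0,2],[[0,0,0],0,2],[[0,0,0],0,2],[[0,0,0],0,2]]}}

```text
clock: 15.17
eef_pos: [376.2, 282.3, 17.2]
tcp_rot: [-3.142, -0.0, 0.733]
contact_force: [-2.1, -0.4, 6.1]
opening: 0.323
```

>>> {"op": "servo_tool", "data": {"rows": [[[0,0,0.5],0,2],[[0,0,2],0,2],[[0,0,3],0,2],[[0,-1,1.5],-0.03,2],[[0.5,-3,0],-0.05,2]]}}

```text
clock: 15.58
eef_pos: [383.4, 245.2, 90.2]
tcp_rot: [3.141, -0.007, 0.654]
contact_force: [2.3, -0.2, -1.4]
opening: 0.326
```

>>> {"op": "servo_tool", "data": {"rows": [[[0.5,-3.4,0],-0.055,2],[[0.5,-3.4,0],-0.055,2],[[0.5,-3.4,0],-0.055,2],[[0.5,-3.4,0],-0.055,2],[[0.5,-3.4,0],-0.055,2]]}}

```text
clock: 16.0
eef_pos: [405.9, 70.6, 87.2]
tcp_rot: [3.142, -0.0, 0.376]
contact_force: [0.7, -0.2, -1.6]
opening: 0.318
```

>>> {"op": "servo_tool", "data": {"rows": [[[0.5,-3.4,0],-0.055,2],[[0,-2,0],-0.039,2],[[0,-1,0],0,2],[[0,0,0],0,2],[[0,0,0],0,2]]}}

```text
clock: 16.42
eef_pos: [411.0, 8.2, 87.0]
tcp_rot: [-3.141, 0.0, 0.283]
contact_force: [-0.6, 0.9, -1.1]
opening: 0.323
```

```bash
python3 look.py 9; python3 pk.py 9
```

```text
tcp world [411.    8.2  87. ] frame -120.3 57.2 [-3.141  0.     0.283] [-0.6  0.9 -1.1] 0.323
388
flank y=40.93 at x=65 slope 0.028 n 79 z [25.5 69.2] x [33.7 91.1]
```

View pics/l_9.png

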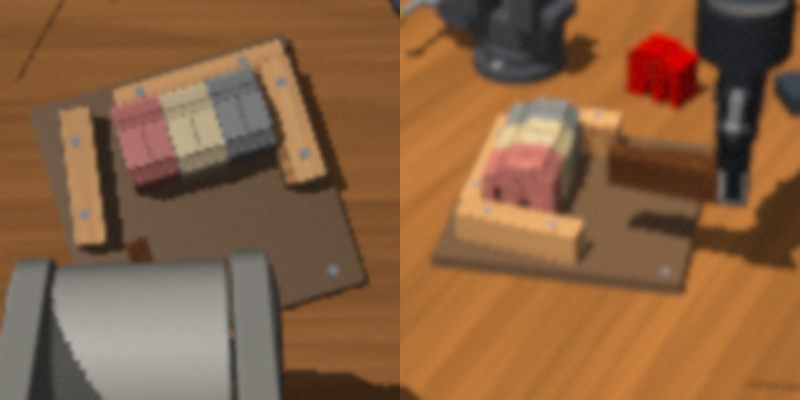

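Run:
```python
from fit import *
F=[542.5,-13.0,.284]; c,s=np.cos(F[2]),np.sin(F[2])
tf=lambda p:(p-F[:2])@np.array([[c,-s],[s,c]])
f=load('top','9'); W=world(f); z=cv2.medianBlur(np.nan_to_num(W[...,2]).astype(np.float32),3)
reg=box(165,260,200,335)
gz=tf(rays(f,np.clip(z,0,110))[...,:2])
hsv=cv2.cvtColor(f['frame'],cv2.COLOR_RGB2HSV).astype(int)
m=reg&(z>52)&((hsv[...,0]>165)|(hsv[...,0]<8))&(gz[...,1]>0)
m=comp(m); q=gz[m]; print('pink',m.sum(),np.percentile(q,[1,50,99],axis=0).round(1).tolist(),[round(v,2) for v in cv2.minAreaRect(q.astype(np.float32))[0]],cv2.minAreaRect(q.astype(np.float32))[1:])
for x0 in range(36,92,8):
    t=q[abs(q[:,0]-x0-4)<4,1]; print(x0+4,np.percentile(t,[2,98]).round(1),end=';')
print()
w=reg&(z>75)&(z<105)&(gz[...,1]>25)&(gz[...,0]>-45)&(gz[...,0]<20)
gw=tf(rays(f,102.)[...,:2])
for x0 in range(-44,0,5):
    t=gw[w&(abs(gw[...,0]-x0-2.5)<2.5)]
    if len(t)>2: print(x0+2.5,len(t),t[:,1].min().round(1),t[:,1].max().round(1))
print(gw[w][:,0].max(),np.median(z[w]))
```

```text
pink 417 [[33.9, 4.4], [61.8, 22.6], [95.1, 40.9]] [64.74, 22.72] ((37.36195755004883, 63.11741638183594), 89.82901000976562)
40 [ 4.9 40. ];48 [ 5.1 40.2];56 [ 5.4 40.4];64 [ 5.5 40.6];72 [ 4.7 40.1];80 [ 4.7 40.4];88 [ 4.8 39.7];
-31.5 5 43.4 51.8
-26.5 17 43.5 58.2
-21.5 14 44.4 56.9
-16.5 11 43.7 57.7
-14.918680669533327 101.37837
```

>>> {"op": "servo_tool", "data": {"rows": [[[0,0,-2],0,2],[[0,0,-2],0,2],[[0,0,-1.1],0,2],[[0,0,-0.4],0,2],[[0,0,0],0,2]]}}

```text
clock: 16.93
eef_pos: [410.4, 9.1, 31.2]
tcp_rot: [-3.141, 0.002, 0.286]
contact_force: [-0.3, -0.6, -1.1]
opening: 0.321
```

>>> {"op": "servo_tool", "data": {"rows": [[[0,0,0],0,2],[[0,0,0],0,2],[[0,0,0],0,2]]}}

```text
clock: 17.18
eef_pos: [411.7, 8.4, 32.7]
tcp_rot: [3.141, -0.001, 0.284]
contact_force: [0.0, 0.4, -0.9]
opening: 0.324
```

```bash
python3 look.py 10
```

```text
tcp world [411.7   8.4  32.7] frame -119.6 57.2 [ 3.141e+00 -1.000e-03  2.840e-01] [ 0.   0.4 -0.9] 0.324
```

>>> {"op": "servo_tool", "data": {"rows": [[[0.96,0.28,-0.15],0,2],[[0.96,0.28,0],0,2],[[0.96,0.28,0],0,2],[[0.96,0.28,0],0,2],[[0,0,0],0,2]]}}

```text
clock: 17.7
eef_pos: [452.9, 19.9, 30.8]
tcp_rot: [3.141, -0.003, 0.284]
contact_force: [0.0, 0.5, -1.1]
opening: 0.325
```

>>> {"op": "servo_tool", "data": {"rows": [[[0.96,0.28,0],0,2],[[0.96,0.28,0],0,2],[[0.48,0.14,0],0,2],[[0,0,0],0,2],[[0,0,0],0,2]]}}

```text
clock: 18.12
eef_pos: [473.6, 26.4, 30.4]
tcp_rot: [-3.142, 0.0, 0.284]
contact_force: [0.3, -0.0, -0.4]
opening: 0.318
```

```bash
python3 look.py 11;python3 pk.py 11
```

```text
tcp world [473.6  26.4  30.4] frame -55.1 57.2 [-3.142  0.     0.284] [ 0.3 -0.  -0.4] 0.318
337
flank y=40.81 at x=65 slope -0.003 n 79 z [26.1 69.5] x [33.3 91.1]
```

View pics/l_11.png

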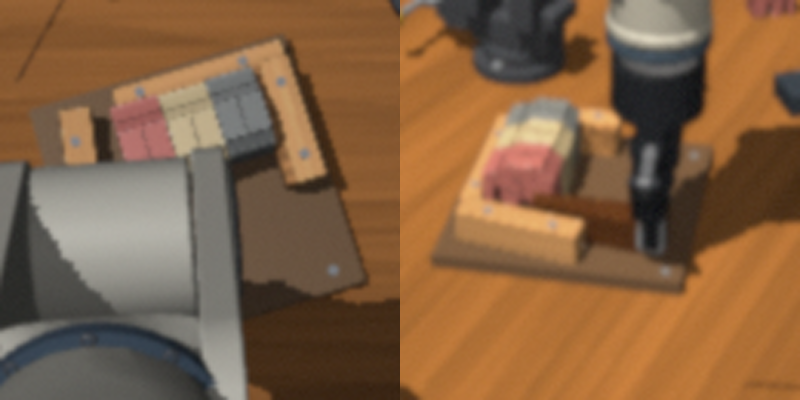

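>>> {"op": "servo_tool", "data": {"rows": [[[0.48,0.14,0],0,2],[[0.48,0.14,0],0,2],[[0.48,0.14,0],0,2],[[0.48,0.14,0],0,2],[[0,0,0],0,2]]}}

```text
clock: 18.63
eef_pos: [494.3, 32.3, 30.7]
tcp_rot: [3.141, -0.002, 0.284]
contact_force: [0.1, -0.0, -0.6]
opening: 0.327
```

>>> {"op": "servo_tool", "data": {"rows": [[[0.48,0.14,0],0,2],[[0.38,0.11,0],0,2],[[0,0,0],0,2],[[0,0,-0.08],0,2],[[0,0,0],0,2]]}}

```text
clock: 19.05
eef_pos: [501.0, 34.4, 29.5]
tcp_rot: [-3.142, 0.0, 0.284]
contact_force: [0.3, -1.3, 0.1]
opening: 0.321
```

>>> {"op": "servo_tool", "data": {"rows": [[[0,0,-0.04],0,2],[[0,0,0],0,2],[[0,0,0],0,3],[[0,0,0],0,4],[[0,0,0],0,5]]}}

```text
clock: 19.47
eef_pos: [501.4, 34.5, 29.3]
tcp_rot: [3.142, -0.0, 0.284]
contact_force: [-0.8, 0.5, -0.8]
opening: 0.577
```

>>> {"op": "servo_tool", "data": {"rows": [[[0,0,0],0,5],[[-0.96,-0.28,0],0,5],[[-1.92,-0.56,0],0,5],[[-1.92,-0.56,0],0,3],[[-1.44,-0.42,0],0,0]]}}

```text
clock: 19.88
eef_pos: [436.3, 15.9, 29.1]
tcp_rot: [-3.141, 0.002, 0.284]
contact_force: [0.2, 0.1, -0.2]
opening: 0.311
```

```bash
python3 look.py 12;python3 pk.py 12
```

```text
tcp world [436.3  15.9  29.1] frame -93.9 57.5 [-3.141e+00  2.000e-03  2.840e-01] [ 0.2  0.1 -0.2] 0.311
300
flank y=41.04 at x=65 slope 0.017 n 66 z [35.5 69. ] x [33.5 91. ]
```

View pics/l_12.png

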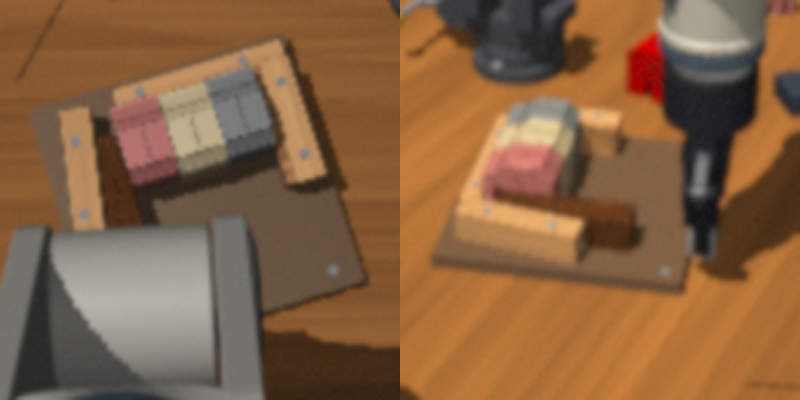

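>>> {"op": "servo_tool", "data": {"rows": [[[0,0,0],0,0],[[0,0,0],0,0],[[0.96,0.28,0],0,0],[[0.96,0.28,0],0,0],[[0.96,0.28,0],0,0]]}}

```text
clock: 20.4
eef_pos: [469.9, 25.2, 29.4]
tcp_rot: [3.141, -0.001, 0.284]
contact_force: [0.1, -1.0, -0.4]
opening: 0.002
```

>>> {"op": "servo_tool", "data": {"rows": [[[0.48,0.14,0],0,0],[[0,0,0],0,0],[[0,0,0],0,0]]}}

```text
clock: 20.65
eef_pos: [472.8, 26.2, 29.1]
tcp_rot: [-3.142, 0.0, 0.284]
contact_force: [0.1, 0.1, 0.5]
opening: -0.001
```

>>> {"op": "servo_tool", "data": {"rows": [[[0.29,0.08,0],0,0],[[0.29,0.08,0],0,0],[[0.29,0.09,0],0,0],[[0,0,0],0,0],[[0,0,0],0,0]]}}

```text
clock: 21.07
eef_pos: [481.4, 28.6, 29.3]
tcp_rot: [3.142, -0.0, 0.284]
contact_force: [-0.4, -0.2, 0.4]
opening: 0.003
```

```bash
cat > st.py <<'E'
from h import *
F=[542.5,-13.0,.284]; c,sn=np.cos(F[2]),np.sin(F[2])
s=r.sense();p=s['eef_pos'];d=p[:2]-F[:2];q=s['contact_force'];print('tcp',p.round(1),'frame',round(c*d[0]+sn*d[1],2),round(-sn*d[0]+c*d[1],2),'Fx,Fy frame',round(c*q[0]+sn*q[1],1),round(-sn*q[0]+c*q[1],1),q[2].round(1),s['opening'],s['clock'])
E
python3 st.py
```

```text
tcp [481.4  28.6  29.3] frame -46.99 57.03 Fx,Fy frame -0.5 -0.0 0.4 0.0033841520722188998 21.0667
```

>>> {"op": "servo_tool", "data": {"rows": [[[0.29,0.08,0],0,0],[[0.29,0.09,0],0,0],[[0.29,0.08,0],0,0],[[0.29,0.09,0],0,0],[[0,0,0],0,0]]}}

```text
clock: 21.48
eef_pos: [493.8, 32.1, 29.4]
tcp_rot: [3.141, -0.001, 0.284]
contact_force: [0.1, 0.5, 0.5]
opening: -0.001
```

>>> {"op": "servo_tool", "data": {"rows": [[[0.19,0.06,0],0,0],[[0.19,0.06,0],0,0],[[0.19,0.05,0],0,0],[[0,0,0],0,0],[[0,0,0],0,0]]}}

```text
clock: 21.9
eef_pos: [498.7, 33.7, 29.3]
tcp_rot: [3.142, -0.0, 0.284]
contact_force: [-0.4, -0.1, 0.1]
opening: -0.0
```

```bash
python3 look.py 13; python3 st.py; python3 pk.py 13
```

```text
tcp world [498.7  33.7  29.3] frame -29.0 57.1 [ 3.142 -0.     0.284] [-0.4 -0.1  0.1] -0.0
tcp [498.5  33.7  29.3] frame -29.2 57.13 Fx,Fy frame 0.7 0.7 0.2 0.0025931555835419988 22.0
287
flank y=41.23 at x=65 slope 0.046 n 55 z [43.5 69.1] x [33.3 90.9]
```

View pics/l_13.png

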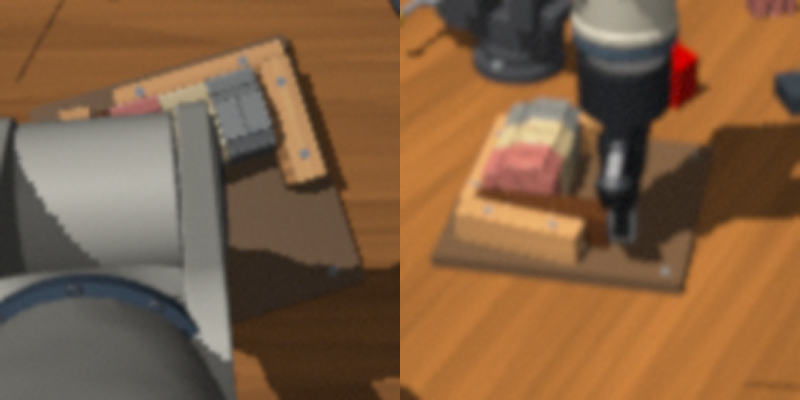

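Wedge has advanced with the push (side view about (600,235)); now in fine steps.

>>> {"op": "servo_tool", "data": {"rows": [[[0.1,0.03,0],0,0],[[0.1,0.03,0],0,0],[[0.1,0.03,0],0,0],[[0,0,0],0,0],[[0,0,0],0,0]]}}

```text
clock: 22.42
eef_pos: [501.7, 34.6, 29.3]
tcp_rot: [3.142, -0.0, 0.284]
contact_force: [0.3, -0.2, -0.1]
opening: -0.004
```

>>> {"op": "servo_tool", "data": {"rows": [[[0.1,0.03,0],0,0],[[0.1,0.03,0],0,0],[[0.1,0.03,0],0,0],[[0,0,0],0,0],[[0,0,0],0,0]]}}

```text
clock: 22.83
eef_pos: [504.7, 35.5, 29.3]
tcp_rot: [-3.142, -0.0, 0.284]
contact_force: [0.1, 0.2, 0.2]
opening: 0.0
```

>>> {"op": "servo_tool", "data": {"rows": [[[0.1,0.03,0],0,0],[[0.1,0.03,0],0,0],[[0.1,0.03,0],0,0],[[0,0,0],0,0],[[0,0,0],0,0]]}}

```text
clock: 23.25
eef_pos: [506.8, 36.2, 29.1]
tcp_rot: [-3.141, 0.001, 0.284]
contact_force: [-3.2, -2.9, 1.9]
opening: 0.002
```

```bash
python3 st.py
```

```text
tcp [506.8  36.2  29.1] frame -20.47 57.25 Fx,Fy frame -3.9 -1.8 1.9 0.0018156053146026303 23.25
```

>>> {"op": "servo_tool", "data": {"rows": [[[0.1,0.03,0],0,0],[[0.1,0.03,0],0,0],[[0.1,0.03,0],0,0],[[0,0,0],0,0],[[0,0,0],0,0]]}}

```text
clock: 23.67
eef_pos: [507.6, 36.6, 28.7]
tcp_rot: [-3.141, 0.006, 0.284]
contact_force: [-10.0, -6.1, 5.9]
opening: 0.001
```

>>> {"op": "servo_tool", "data": {"rows": [[[0.1,0.03,0],0,0],[[0.1,0.03,0],0,0],[[0.1,0.03,0],0,0],[[0,0,0],0,0],[[0,0,0],0,0]]}}

```text
clock: 24.08
eef_pos: [509.2, 37.1, 28.4]
tcp_rot: [-3.141, 0.008, 0.284]
contact_force: [-13.3, -8.3, 8.5]
opening: -0.006
```

```bash
python3 look.py 14; python3 st.py; python3 pk.py 14
```

```text
tcp world [509.2  37.1  28.4] frame -17.9 57.5 [-3.141  0.008  0.284] [-13.3  -8.3   8.5] -0.006
tcp [509.2  37.2  28.4] frame -17.92 57.48 Fx,Fy frame -14.9 -3.7 6.6 -0.000610915445562663 24.1833
278
flank y=39.75 at x=65 slope 0.065 n 26 z [45.1 69.6] x [33.7 91.2]
```

View pics/l_14.png

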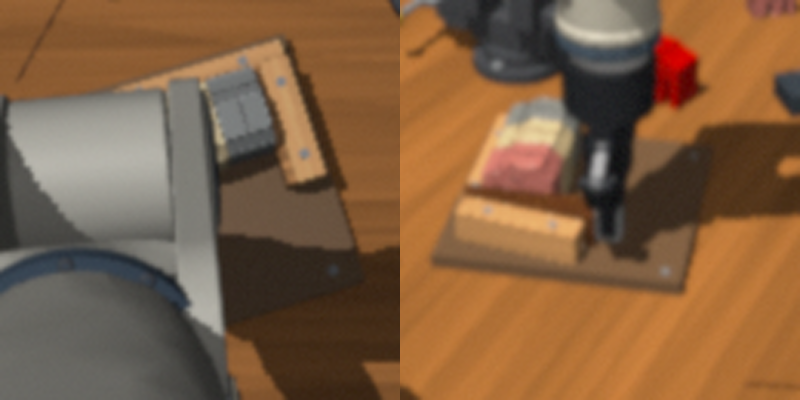

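>>> {"op": "servo_tool", "data": {"rows": [[[0.1,0.03,0.03],0,0],[[0.1,0.03,0.03],0,0],[[0.1,0.03,0],0,0],[[0,0,0],0,0],[[0,0,0],0,0]]}}

```text
clock: 24.6
eef_pos: [510.7, 37.4, 28.5]
tcp_rot: [-3.141, 0.011, 0.284]
contact_force: [-16.1, -12.6, 5.1]
opening: -0.003
```

>>> {"op": "servo_tool", "data": {"rows": [[[0.1,0.03,0.02],0,0],[[0.1,0.03,0.02],0,0],[[0.1,0.03,0],0,0],[[0,0,0],0,0],[[0,0,0],0,0]]}}

```text
clock: 25.02
eef_pos: [512.2, 37.8, 28.5]
tcp_rot: [-3.141, 0.014, 0.285]
contact_force: [-19.3, -16.3, 7.0]
opening: -0.0
```

```bash
python3 st.py
```

```text
tcp [512.2  37.8  28.5] frame -14.87 57.21 Fx,Fy frame -23.1 -10.2 7.0 -0.00025782161082758137 25.0167
```

>>> {"op": "servo_tool", "data": {"rows": [[[0.1,-0.05,0],0,0],[[0.1,0.0,0.02],0,0],[[0.1,0.01,0],0,0],[[0,0,0],0,0],[[0,0,0],0,0]]}}

```text
clock: 25.43
eef_pos: [515.1, 37.9, 28.5]
tcp_rot: [-3.14, 0.014, 0.284]
contact_force: [-18.9, -12.1, 3.5]
opening: -0.003
```

```bash
python3 look.py 15; python3 st.py; python3 pk.py 15
python3 - <<'E'
from h import *
F=[542.5,-13.0,.284]; c,sn=np.cos(F[2]),np.sin(F[2])
f=load('side','15'); im=cv2.cvtColor(f['frame'],cv2.COLOR_RGB2BGR); o=(215,180);k=6
cr=cv2.resize(im[180:280,215:330],None,fx=k,fy=k,interpolation=2)
def w(x,y,z): return [F[0]+c*x-sn*y,F[1]+sn*x+c*y,z]
def L(P,col):
    P=[[(u+.5-o[0])*k,(v+.5-o[1])*k] for u,v in (proj(f,w(*p)) for p in P)]
    cv2.polylines(cr,[np.round(P).astype(np.int32)],True,col,1)
L([[0,73,42],[106,56,42],[106,80,42],[0,97,42]],(255,0,255))
for b,col in((0,(0,255,0)),(-12,(0,255,255))): L([[b,42,44],[b,70,44],[b+32,70,44],[b+116,56,44],[b+116,42,44]],col)
cv2.imwrite('pics/p15.png',cr)
E
```

```text
tcp world [515.1  37.9  28.5] frame -12.0 56.5 [-3.14   0.014  0.284] [-18.9 -12.1   3.5] -0.003
tcp [515.2  37.9  28.5] frame -11.97 56.52 Fx,Fy frame -21.8 -5.8 4.2 -1.0623508462852886e-05 25.5333
277
flank y=39.68 at x=65 slope 0.045 n 45 z [45.5 69.8] x [34.  92.7]
```

View pics/p15.png

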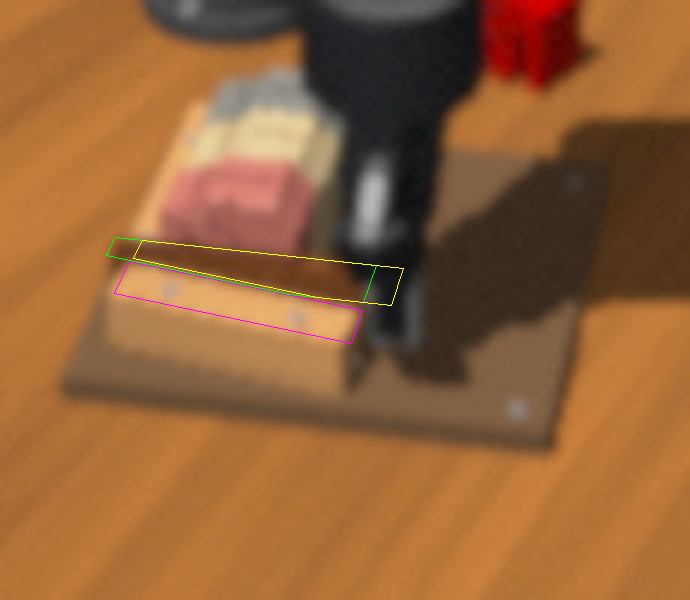

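>>> {"op": "servo_tool", "data": {"rows": [[[0.1,0.0,0],0,0],[[0.05,0.01,0],0,0],[[0,0,0],0,0],[[0,0,0],0,0]]}}

```text
clock: 25.87
eef_pos: [515.9, 38.0, 28.5]
tcp_rot: [-3.14, 0.016, 0.284]
contact_force: [-20.7, -10.6, 6.8]
opening: 0.001
```

```bash
python3 st.py
```

```text
tcp [515.9  38.   28.5] frame -11.21 56.4 Fx,Fy frame -22.9 -4.4 6.8 0.0005090327326014235 25.8667
```

>>> {"op": "servo_tool", "data": {"rows": [[[-0.1,-0.03,0],0,0],[[-0.29,-0.08,0],0,0],[[-0.96,-0.28,0],0,0],[[-1.92,-0.56,0],0,0],[[-2.9,-0.8,1],0,0]]}}

```text
clock: 26.28
eef_pos: [463.9, 22.4, 40.0]
tcp_rot: [3.141, -0.003, 0.284]
contact_force: [-0.8, -0.4, 0.8]
opening: -0.001
```

>>> {"op": "servo_tool", "data": {"rows": [[[-2,3,3],0,0],[[-1,4,3],0,0],[[0,4,3],0,0],[[0,4,0],0,0],[[0,4,0],0,0]]}}

```text
clock: 26.7
eef_pos: [437.9, 197.1, 119.1]
tcp_rot: [-3.141, -0.006, 0.283]
contact_force: [1.3, 0.1, 0.3]
opening: 0.003
```

>>> {"op": "servo_tool", "data": {"rows": [[[0,3,0],0,0],[[0,3,0],0,0],[[0,0,0],0,0]]}}

```text
clock: 26.95
eef_pos: [437.8, 260.1, 117.6]
tcp_rot: [-3.139, -0.005, 0.286]
contact_force: [0.4, 0.3, 0.7]
opening: -0.002
```

```bash
python3 look.py 16; python3 pk.py 16
python3 - <<'E'
from fit import *
F=[542.5,-13.0,.284]; c,sn=np.cos(F[2]),np.sin(F[2])
f=load('top','16'); im=cv2.cvtColor(f['frame'],cv2.COLOR_RGB2BGR); o=(205,165);k=6
cr=cv2.resize(im[165:265,205:325],None,fx=k,fy=k,interpolation=2)
def w(x,y,z): return [F[0]+c*x-sn*y,F[1]+sn*x+c*y,z]
def L(P,col):
    P=[[(u+.5-o[0])*k,(v+.5-o[1])*k] for u,v in (proj(f,w(*p)) for p in P)]
    cv2.polylines(cr,[np.round(P).astype(np.int32)],True,col,1)
L([[0,73,42],[106,56,42],[106,80,42],[0,97,42]],(255,0,255))
b=0;L([[b,42,44],[b,70,44],[b+32,70,44],[b+116,56,44],[b+116,42,44]],(0,255,0))
cv2.imwrite('pics/p16.png',cr)
tf=lambda p:(p-F[:2])@np.array([[c,-sn],[sn,c]])
W=world(f); z=cv2.medianBlur(np.nan_to_num(W[...,2]).astype(np.float32),3)
gz=tf(rays(f,np.clip(z,0,110))[...,:2]); reg=box(165,260,200,335)
hsv=cv2.cvtColor(f['frame'],cv2.COLOR_RGB2HSV).astype(int)
m=comp(reg&(z>52)&((hsv[...,0]>165)|(hsv[...,0]<8))&(gz[...,1]>0)); q=gz[m]
R=cv2.minAreaRect(q.astype(np.float32)); print('pink',np.percentile(q,[1,50,99],axis=0).round(1).tolist(),R)
d=reg&(z>38)&(z<52)&(f['frame'].max(-1)<110)&(gz[...,1]>35); d=comp(d); q=gz[d]; print('wedge x',np.percentile(q[:,0],[1,99]),'y',np.percentile(q[:,1],[1,99]),np.median(z[d]))
E
```

```text
tcp world [437.8 260.1 117.6] frame -24.0 291.5 [-3.139 -0.005  0.286] [0.4 0.3 0.7] -0.002
37
flank y=42.86 at x=65 slope -0.103 n 9 z [46.4 61.8] x [77.3 91.2]
pink [[34.6, 2.7], [62.3, 21.1], [96.2, 39.3]] ((65.66085815429688, 21.030996322631836), (63.29399871826172, 37.21681213378906), 0.003890424966812134)
wedge x [  1.29076843 113.9186897 ] y [40.08782105 67.42900083] 43.91927
```

View pics/p16.png

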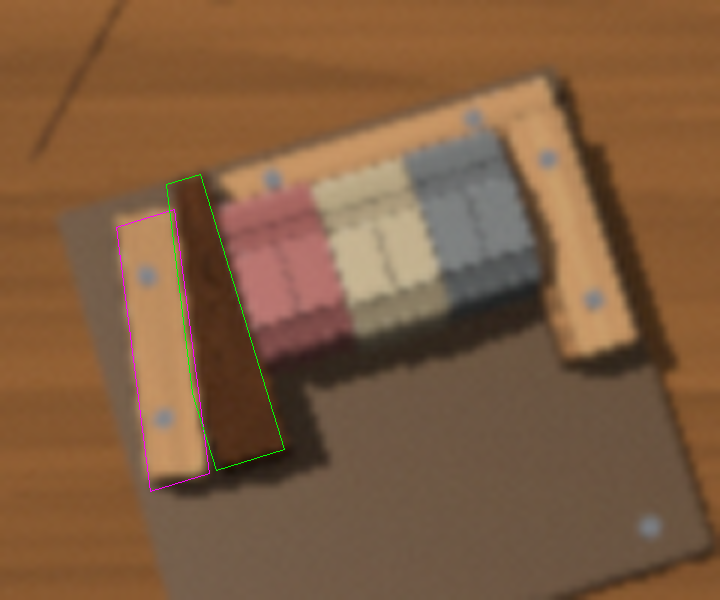

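View pics/l_16.png

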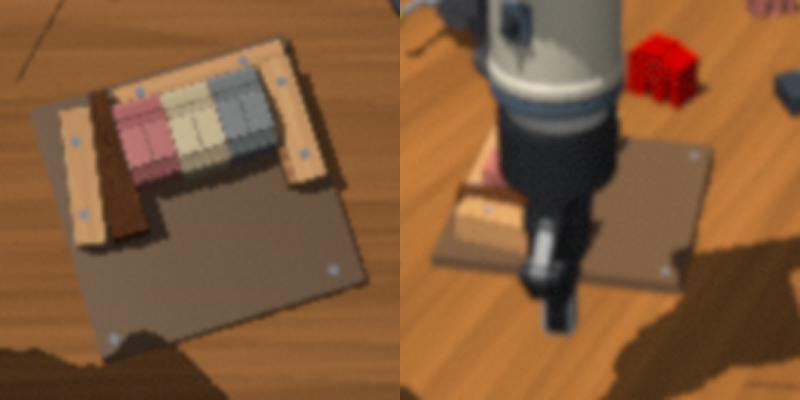

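>>> {"op": "servo_tool", "data": {"rows": [[[0,0,0],0,0],[[0,0,0],0,0],[[0,0,0],0,0],[[0,0,0],0,0]]}}

```text
clock: 27.38
eef_pos: [436.5, 254.0, 116.7]
tcp_rot: [3.142, -0.0, 0.282]
contact_force: [0.2, 0.7, -0.3]
opening: -0.004
```

Run:
```python
from h import *
s=r.sense();print(s['clock'],s['contact_force'])
r.sign_off()
```

```text
27.3833 [ 0.24864597  0.65259809 -0.32585444]
the job is handed in; nothing more can be done
```

I placed the pink blank in the frame, closed the row, and pressed the wedge home; the job was handed in at 27.4 s. The sign-off gives no verdict, so what follows is from my own last checks.

- **Pink blank:** I gripped it by nose and rump at 28 N. I then set it down in the empty place and slid it until the row closed against the cork. The last top view puts its centre at about x = 66 mm, y = 21 mm. It stands square, with its nose about 3 mm from the fence and no visible gaps in the row.
- **Wedge:** I laid it in the gap and pushed on its thick end with the closed fingers, reaching about 23 N along the push. Its thick end is about 1 mm past the front end of the slanted cheek. The row moved nearly 2 mm into the cork, which suggests roughly 14 N of squeeze; I had no direct reading of that force.
- **At hand-in:** The arm was clear of everything, with contact force near zero.

My last side-camera measurement of the pink flank gave y = 42.9 mm. It was poor because the arm hid most of the stone (only 9 points) and it disagrees with the top view, so I relied on the top view. I kept well away from the rasp, sanding block, tin and vise, but did not re-measure their positions at the end.

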